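Open the snack box and refill it

TASK

Open the snack box: raise its lid by the bar until it stands upright on its hinges, lift it straight up off the hinge pins, and stand it hinge edge down in the slot of the dowel rack. Then take every blue cold puck out of the box and stand it upright in the bamboo tray, and put every green snack tube from the turntable upright into a well of its own in the box, fully down. Do not knock over the ramekin on the turntable.

Things in the scene. Friction and masses are not known exactly. Their poses are not given: they have to be found in the camera images.
- chest: Snack box, grey, open-topped, fixed: 136 (x) x 184 (y) x 90 mm high, walls 6 mm; origin centre of underside, hinge side +x. A white block inside, top at 40 mm, has four wells 46 mm across, floors 6 mm above the counter. Behind the rear wall: two hinge pins (7 mm thick, along y, 60 mm either side of the middle) and a back stop 128 mm high; the open lid can lean on it 8 degrees past upright.
- well0 (a point): Centre of the mouth of well 0 of the snack box, at the level of the white block's top, 40 mm above the counter; at -33, -40 mm from the box's centre along its x, y. The well is 34 mm deep, 46 mm across.
- well1 (a point): Centre of the mouth of well 1 of the snack box, at the level of the white block's top, 40 mm above the counter; at -33, 40 mm from the box's centre along its x, y. The well is 34 mm deep, 46 mm across.
- well2 (a point): Centre of the mouth of well 2 of the snack box, at the level of the white block's top, 40 mm above the counter; at 33, -40 mm from the box's centre along its x, y. The well is 34 mm deep, 46 mm across.
- well3 (a point): Centre of the mouth of well 3 of the snack box, at the level of the white block's top, 40 mm above the counter; at 33, 40 mm from the box's centre along its x, y. The well is 34 mm deep, 46 mm across.
- pins (a point): Point on the common axis of the two hinge pins, midway between them, 95 mm above the counter and 85 mm behind the box's centre; axes as the box.
- lid: Wooden lid on lift-off hinges, loose, 0.28-0.44 kg; panel 143 (x) x 184 (y) x 10 mm; origin at centre of underside, z out of the outer face, hinge edge +x, bar handle -x. A lip 8 mm deep sits inside the box front when shut, so it cannot slide. Two forked hooks (18 mm thick, open away from the handle) straddle the pins; upright, it lifts straight off them after 16 mm. Half raised it falls shut if released.
- lid_bar (a point): Middle of the lid's handle, a round steel bar 12 mm thick and 124 mm long along the lid's y (102 mm free between its two arms), 42 mm ahead of the panel's front edge, in the panel's plane and 197 mm from the hook axis. It can turn between fingers. Axes as the lid.
- lid_hooks (a point): Point midway between the lid's two hooks on the axis of the pins while hung (it coincides with the pins' point then); 12 mm from the prongs' ends. Axes as the lid.
- rack: Wooden dowel rack, loose, 1.2 kg: base 100 (x) x 150 (y) x 12 mm, origin at the centre of its underside; two rows of four dowels (10 mm thick, tops 82 mm above the counter) leave one slot 28 mm wide along its y through its centre, open at both ends, floor 12 mm above the counter. The lid stands in it on its hooks, its width along the slot.
- tray: Bamboo tray, loose, 105 (x) x 185 (y) mm, rim 22 mm high, floor and walls 6 mm thick; origin at the centre of its underside.
- turntable: Stainless steel turntable, 264 mm across, flat top 24 mm above the counter, turning freely on its bearing; origin on its axis at counter level. The tubes stand on it 70 to 100 mm from its axis.
- tube0: Green closed snack tube with white cap, round, 40 mm across (cap 41 mm), 100 mm tall, 0.08 to 0.17 kg; origin at the centre of its underside, z to the cap. Absent in some starts.
- tube1: Green closed snack tube with white cap, round, 40 mm across (cap 41 mm), 100 mm tall, 0.08 to 0.17 kg; origin at the centre of its underside, z to the cap. Absent in some starts.
- tube2: Green closed snack tube with white cap, round, 40 mm across (cap 41 mm), 100 mm tall, 0.08 to 0.17 kg; origin at the centre of its underside, z to the cap. Absent in some starts.
- tube3: Green closed snack tube with white cap, round, 40 mm across (cap 41 mm), 100 mm tall, 0.08 to 0.17 kg; origin at the centre of its underside, z to the cap. Absent in some starts.
- puck0: Blue cold puck (solid round cooling stick) standing in a well of the box under the lid, 40 mm across, 70 mm tall, about 0.1 kg; origin at the centre of its underside. Absent in some starts.
- puck1: Blue cold puck (solid round cooling stick) standing in a well of the box under the lid, 40 mm across, 70 mm tall, about 0.1 kg; origin at the centre of its underside. Absent in some starts.
- puck2: Blue cold puck (solid round cooling stick) standing in a well of the box under the lid, 40 mm across, 70 mm tall, about 0.1 kg; origin at the centre of its underside. Absent in some starts.
- puck3: Blue cold puck (solid round cooling stick) standing in a well of the box under the lid, 40 mm across, 70 mm tall, about 0.1 kg; origin at the centre of its underside. Absent in some starts.
- ramekin: Small ceramic ramekin at the middle of the turntable, 72 mm across, 42 mm high; stays there. Origin at the centre of its underside.
There are look-alikes about, which are no part of the job. Leave any red or yellow look-alike of the tube1 alone. What is shaped like the tube2 but purple is not meant.

How it is judged:
By the outcome, as a careful person would: the job done as asked, in the order asked, and still so for the second after the job is handed in, with the robot touching nothing.
Of tube0, tube1, tube2, tube3 only 2 to 4 are there at a start; the rules pass over those that are not, and their reading is None.
Of puck0, puck1, puck2, puck3 only 2 to 3 are there at a start; the rules pass over those that are not, and their reading is None.
At some moment in a run one of rack, tray may be knocked a few centimetres aside while the robot is not near it.
It also fails if it takes over 210 s, if anything falls off the work surface, if the arm or the gripper's body presses on something with over 40 N, if the wrist force passes 120 N, or if a joint passes its speed limit or range.

ROBOT

A 7-joint arm with a two-finger parallel gripper is mounted at the origin on the work surface. World frame = base frame: x ahead of the robot, y to its left, z up, the work surface at z = 0. Lengths are in m, angles in rad, forces in N, time in s.
With the tool pointing down it reaches from about 0.425 to 0.875 m from the base axis. Payload 4.7 kg.
Tool frame: the origin (TCP) lies at the very end of the fingers, on their centre line; the grasp point (between the pads) lies 19 mm behind it; z points along the fingers, y is the line along which they close (so a half turn about z gives the same grasp; the last joint's range is limited). The gripper opens to 87 mm and grips with 3 to 60 N. Pads are 19 mm wide; open, the fingers measure 117 mm over their backs; the gripper's body (75 mm by 190 mm) begins 51 mm behind the grasp point.
Start: joints at [-1.314, 0.321, -0.07, 1.45, 0.023, 1.371, -0.057], TCP at [0.156, 0.631, 0.223] pointing down, gripper open.
Joint ranges: [-2.86, 2.86], [-0.3, 2.09], [-1.38, 1.24], [0.06, 2.45], [-1.56, 4.7], [0.09, 2.05], [-2.69, 2.69]. Speed limits (rad/s): [2.57, 2.57, 3.14, 3.14, 3.14, 3.14, 3.14].

INTERFACE

Orientations are given as a rotation vector (axis times angle).
In Python, from bench import ctrl, imaging, ticket gives the robot as it stands.
- The arm moves only by the tool jog_arm, never from a script. Its argument "rows" is text: rows parted by semicolons, each of 7 numbers parted by spaces: the shift along the tool's x, y, z in cm, then the turn, a rotation vector about the tool's x, y, z in rad, then the closure, from -1 (fully open) to 1 (shut), so that 0 is half open. A call has 1 to 5 rows; each row shifts and turns the commanded pose from where the row before left it, along the tool's axes as they then stand; what a row does not reach is not made up. A row lasts 1/8 s, in which the tool goes at most 62.5 mm and 10.7 degrees, less where a joint would pass 70% of its speed; a pose out of reach is approached as far as the arm can. A call with a gripper value outside its range is refused whole. The fingers move at their own pace and stop on an object; "force" is the grip in N (left out, the last holds). Time passes only in rows, so rows that do not move let the fingers close. It gives the time, the measured TCP pose, the force, the opening and the grip force at its end, in the units of the state.
- ctrl.get_state(): the state, without advancing time (a new reading comes with each control period).
- imaging.get_image(name): name is "scene" or "top" or "wrist"; returns a dict with "img" (480x640x3 uint8, blue, green, red), "vertical_fov" (degrees; the focal length in pixels is half the picture's height over the tangent of half this angle, whatever the lens; pixels are square), "cx", "cy" (the principal point, pixels), "origin" and "orientation" of the camera in the world. Camera axes: x right, y down, z forward; pixel columns grow to the right and rows downward; lengths in m; the calibration is good to about 2 mm. A picture is of the moment at which its call begins. There is no depth.
- ticket.close_job(): hands the job in; it is judged then, once.
The state is a dict: "time": time; "joint_positions": joint angles; "qd": joint speeds; "joint_torque": joint torques, N m; "position": TCP position; "tool_rot": TCP orientation; "ft_force": force on the tool from outside, world axes, zero at the start; "torque": the same for the moment, N m; "grip_width": opening from 0.0 (shut) to 1.0 (fully open); "grip_force": force on a finger pad.
Only numpy, scipy, OpenCV 4.12 (cv2) and the standard library are available. Lean on these libraries where they do the work, as an engineer would, in place of code of your own. Each camera call takes 0.05 s, during which the arm holds its last target. There are 200 camera calls.

## Working session

There is one attempt and no reset: what is moved stays moved. The work goes in short steps, Python scripts to look and compute and a tool call to move; the robot and the scene stay as the last step left them, time stands still between calls to the robot, and variables do not carry over. Pictures are saved under pics/ and viewed, at most 14 in all, crops included, and the job is handed in when it is done.

Besides the shell and the picture viewer there is one more tool, called after "Call:" as name(argument=value, ...) on one line, values as JSON. jog_arm: Moves the arm, as the interface text tells. Its arguments: {"type":"object","properties":{"rows":{"type":"string"},"force":{"type":"number"}},"required":["rows"]}

```bash
ls; mkdir -p pics; cat > h.py <<'E'
import numpy as np, cv2
from scipy.spatial.transform import Rotation as R
from bench import ctrl, imaging, ticket
def cam(n):
    d=imaging.get_image(n); d['f']=240/np.tan(np.radians(d['vertical_fov'])/2); 
    o=np.array(d['orientation'],float); d['Rm']=R.from_rotvec(o).as_matrix() if o.shape==(3,) else o
    return d
def ray(d,u,v,z):
    r=d['Rm']@np.array([(u-d['cx'])/d['f'],(v-d['cy'])/d['f'],1]); o=np.array(d['origin'])
    return o+r*(z-o[2])/r[2]
def proj(d,p):
    q=d['Rm'].T@(np.array(p)-np.array(d['origin'])); return d['f']*q[:2]/q[2]+[d['cx'],d['cy']]
def save(d,n,crop=None,s=1):
    im=d['img']
    if crop: im=im[crop[1]:crop[3],crop[0]:crop[2]]
    cv2.imwrite('pics/'+n,cv2.resize(im,None,fx=s,fy=s,interpolation=cv2.INTER_CUBIC))
E
python3 - <<'E'
from h import *
import pickle
for n in ['top','scene']:
    d=cam(n); save(d,n+'0.png'); pickle.dump(d,open(n+'0.pkl','wb'))
    print(n,d['f'],d['cx'],d['cy'],d['origin'],d['Rm'].round(3).tolist(),d['orientation'])
s=ctrl.get_state(); print(s)
E
```

```text
pics
top 572.9489325440118 317.6406165298577 239.73375332307248 [ 0.15466564 -0.09434822  1.51008883] [[-0.01, -0.982, 0.188], [-1.0, 0.013, 0.015], [-0.017, -0.188, -0.982]] [-2.10258204  2.12745982 -0.18318421]
scene 552.8136031842362 327.6606076954225 237.08205429453437 [1.49042451 0.06909611 0.86744082] [[-0.147, 0.602, -0.785], [0.989, 0.086, -0.12], [-0.005, -0.794, -0.608]] [-1.56594341 -1.81244013  0.89949063]
{'time': 0.1, 'joint_positions': array([-1.31389155,  0.32173698, -0.07009416,  1.45156432,  0.02259075,
        1.37076653, -0.05692699]), 'qd': array([ 1.78514870e-05, -2.62919830e-03, -1.51285143e-03, -1.72568630e-03,
        1.80083496e-04,  8.58986818e-04, -1.31141816e-05]), 'joint_torque': array([-6.92247590e-05, -4.92568839e+01, -4.05399352e-01, -3.13397169e+01,
       -6.40475401e-02,  3.95392010e-02,  5.67609447e-05]), 'position': array([0.15619696, 0.63044947, 0.22157298]), 'tool_rot': array([-3.80432617e-01, -3.11834662e+00,  2.64455564e-03]), 'ft_force': array([ 0.39014442,  0.42415003, -0.48531946]), 'torque': array([ 0.02982823,  0.00803514, -0.01094764]), 'grip_force': 0.0, 'grip_width': 1.0017124714510308}
```

View pics/top0.png

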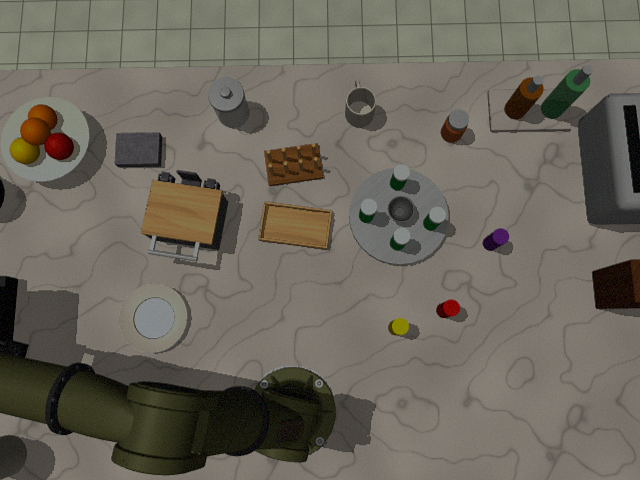

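View pics/scene0.png

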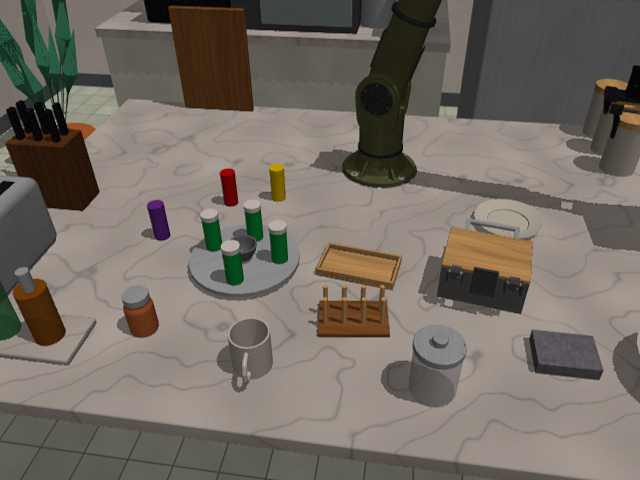

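```bash
python3 - <<'E'
from h import *
import pickle
d=pickle.load(open('top0.pkl','rb'))
save(d,'c1.png',(130,135,330,275),4)
save(d,'c2.png',(330,150,530,280),4)
E
```

```text
(no output)
```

View pics/c1.png

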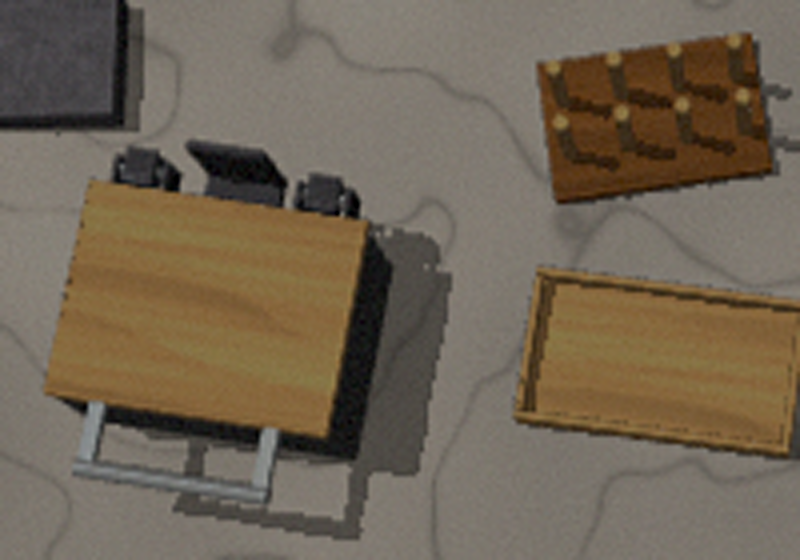

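View pics/c2.png

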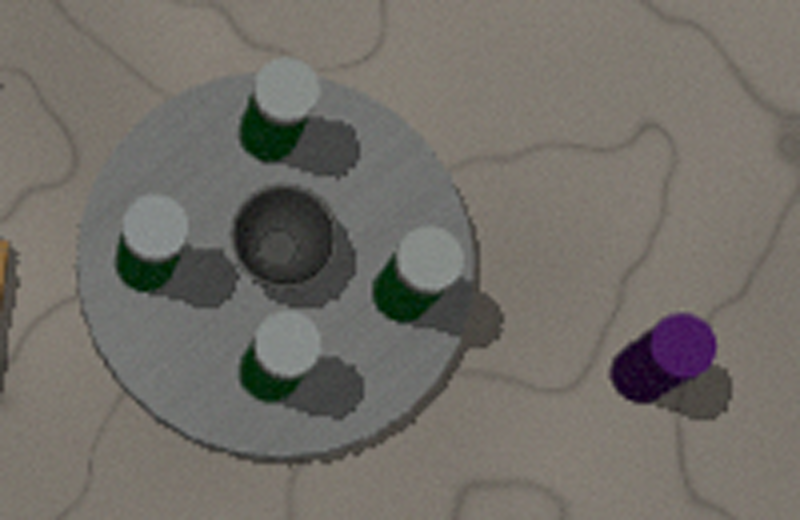

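```bash
cat > m.py <<'E'
from h import *
import pickle
d=pickle.load(open('top0.pkl','rb'))
P=lambda pts,off,z:np.array([ray(d,u/4+off[0],v/4+off[1],z)[:2] for u,v in pts])
o1=(130,135);o2=(330,150)
L=P([(88,180),(367,222),(328,438),(45,392)],o1,.1)
print('lid',(L*1e3).round(),L.mean(0), [np.linalg.norm(L[i]-L[(i+1)%4]) for i in range(4)])
ax=(L[0]+L[1]-L[2]-L[3]);print('yaw',np.degrees(np.arctan2(ax[1],ax[0])), np.degrees(np.arctan2(*( (L[0]+L[3]-L[1]-L[2])*[-1,1]))))
B=P([(75,468),(268,494)],o1,.099);print('bar',B,B.mean(0))
K=P([(560,122),(622,114),(682,105),(743,96),(555,68),(614,60),(674,51),(735,41)],o1,.082)
k=K[:4].sum(0)-K[4:].sum(0)
print('rack',K.mean(0),np.degrees(np.arctan2(*((K[0]-K[3])*[-1,1]))),np.linalg.norm(K[0]-K[3]),np.linalg.norm(k)/4)
print('tubes',P([(287,90),(155,227),(430,259),(288,344)],o2,.124))
T=P([(540,267),(518,418)],o1,.022);print('tray L',T)
print('ram',P([(283,235)],o2,.066),'tt',P([(278,266)],o2,.024))
E
python3 m.py; python3 - <<'E'
from h import *
import pickle
d=pickle.load(open('top0.pkl','rb'))
save(d,'c3.png',(250,190,350,265),6)
E
```

```text
lid [[586. 351.]
 [556. 171.]
 [416. 192.]
 [448. 372.]] [0.50131431 0.2717188 ] [np.float64(0.18298873871919089), np.float64(0.14163831627716902), np.float64(0.182778584911073), np.float64(0.14031481688214945)]
yaw -8.703813921510351 -9.845743894720757
bar [[0.39883633 0.35143793]
 [0.38075872 0.22937122]] [0.38979753 0.29040457]
rack [ 0.6527116  -0.00798091] 7.544952583025557 0.12045931158152996 0.03749961190065686
tubes [[ 0.58890049 -0.28641379]
 [ 0.50151405 -0.20122411]
 [ 0.47868379 -0.37056795]
 [ 0.42628289 -0.28090801]]
tray L [[0.54485868 0.06846578]
 [0.44191792 0.08232722]]
ram [[ 0.50950984 -0.28819784]] tt [[ 0.49872023 -0.28973604]]
```

View pics/c3.png

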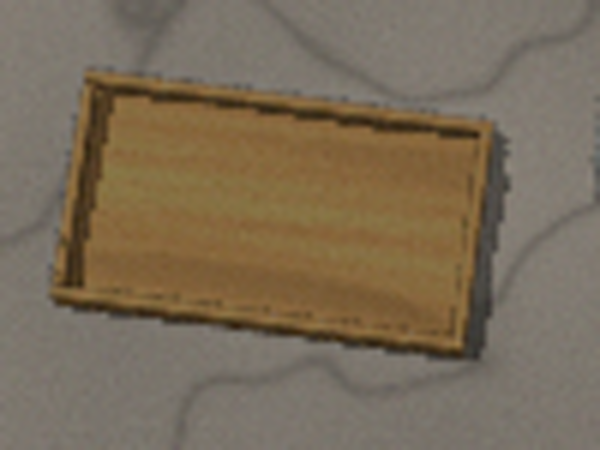

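```bash
cat >> h.py <<'E'
def plan(p,ydeg=None,off=0):
    """p: target TCP; ydeg: world heading (deg, mod 180) of tool y; off: alternative half turn"""
    s=ctrl.get_state(); M=R.from_rotvec(s['tool_rot']).as_matrix(); q=s['position']
    h=np.degrees(np.arctan2(M[1,1],M[0,1])); 
    if ydeg is None: ydeg=h
    dz=-((ydeg-h+90)%180-90)+180*off     # turn about tool z (pointing down)
    c=np.cos(np.radians(ydeg)); 
    # target orientation: tool y heading, z down exactly
    hd=np.radians(h-dz); y=np.array([np.cos(hd),np.sin(hd),0]); z=np.array([0,0,-1.]); x=np.cross(y,z)
    Rt=np.c_[x,y,z]; rv=R.from_matrix(M.T@Rt).as_rotvec()
    print('t',round(s['time'],2),'pos',q.round(4),'yhead',round(h,1),'j7',s['joint_positions'][6].round(2),'w',round(s['grip_width']*87,1))
    print('  TURN rotvec',rv.round(3),' then SHIFT cm',(Rt.T@(np.array(p)-q)*100).round(2))
E
cat > box.py <<'E'
import numpy as np
c0=np.array([.5013,.2717]); a=np.radians(-9.3)
ux=np.array([np.cos(a),np.sin(a)]); uy=np.array([-ux[1],ux[0]])
pins=c0+.0835*ux; bar=c0-.1135*ux; box=c0-.0015*ux
E
python3 - <<'E'
from h import *; from box import *
import pickle
d=pickle.load(open('top0.pkl','rb'))
T=np.array([ray(d,250+u/6,190+v/6,.022)[:2] for u,v in [(88,72),(495,120),(465,350),(55,297)]])
print('tray',T.round(3).tolist(),T.mean(0)); print(bar,pins,box)
plan([*bar,.12],-9.3); plan([*bar,.12],-9.3,1)
E
```

```text
tray [[0.544, 0.069], [0.52, -0.112], [0.416, -0.097], [0.442, 0.083]] [ 0.48035185 -0.01428102]
[0.38929188 0.29004203] [0.58370245 0.25820608] [0.49981972 0.27194241]
t 0.1 pos [0.1562 0.6304 0.2216] yhead 76.1 j7 -0.06 w 87.1
  TURN rotvec [-1.00e-03  1.00e-03  1.49e+00]  then SHIFT cm [-29.83  28.5   10.16]
t 0.1 pos [0.1562 0.6304 0.2216] yhead 76.1 j7 -0.06 w 87.1
  TURN rotvec [-1.000e-03 -1.000e-03 -1.651e+00]  then SHIFT cm [ 29.83 -28.5   10.16]
```

Call:
jog_arm(rows="0 0 0 0 0 0.186 0.08; 0 0 0 0 0 0.186 0.08; 0 0 0 0 0 0.186 0.08; 0 0 0 0 0 0.186 0.08; 0 0 0 0 0 0.186 0.08", force=30)

```text
time: 0.72
position: [0.1562, 0.6306, 0.2219]
tool_rot: [1.746, 2.611, -0.002]
ft_force: [-1.0, 0.8, 0.2]
grip_width: 0.522
grip_force: 0.0
```

Call:
jog_arm(rows="0 0 0 0 0 0.186 0.08; 0 0 0 0 0 0.186 0.08; 0 0 0 0 0 0.186 0.08; -3.7 3.5 0 0 0 0 0.08; -3.7 3.5 0 0 0 0 0.08")

```text
time: 1.35
position: [0.2138, 0.5456, 0.2217]
tool_rot: [2.389, 2.038, -0.001]
ft_force: [0.4, 0.1, 0.4]
grip_width: 0.461
grip_force: 0.0
```

Call:
jog_arm(rows="-3.7 3.5 0.5 0 0 0 0.08; -3.7 3.5 0.5 0 0 0 0.08; -3.7 3.5 1 0 0 0 0.08; -3.7 3.5 1 0 0 0 0.08; -3.7 3.5 1 0 0 0 0.08")

```text
time: 1.98
position: [0.3575, 0.3346, 0.182]
tool_rot: [-2.392, -2.037, 0.0]
ft_force: [0.0, 0.5, -0.2]
grip_width: 0.456
grip_force: 0.0
```

```bash
python3 - <<'E'
from h import *; from box import *
plan([*bar,.12],-9.3)
E
```

```text
t 1.98 pos [0.3575 0.3346 0.182 ] yhead -9.2 j7 -0.97 w 39.7
  TURN rotvec [-0.    -0.     0.002]  then SHIFT cm [-3.88  3.86  6.2 ]
```

Call:
jog_arm(rows="-3.88 3.86 2 0 0 0 0.08; 0 0 3 0 0 0 0.08; 0 0 3 0 0 0 0.08; 0 0 2.6 0 0 0 0.08; 0 0 0 0 0 0 0.08")

```text
time: 2.6
position: [0.3873, 0.2903, 0.0746]
tool_rot: [2.391, 2.036, -0.008]
ft_force: [0.1, 0.2, 0.2]
grip_width: 0.462
grip_force: 0.0
```

Call:
jog_arm(rows="0 0 0 0 0 0 0.6; 0 0 0 0 0 0 1; 0 0 0 0 0 0 1; 0 0 0 0 0 0 1; 0 0 0 0 0 0 1", force=30)

```text
time: 3.22
position: [0.3896, 0.2921, 0.0773]
tool_rot: [2.392, 2.037, 0.003]
ft_force: [1.1, -0.9, 4.3]
grip_width: 0.126
grip_force: 30.0
```

```bash
python3 - <<'E'
from h import *; from box import *
plan([*bar,.076],-9.3)
d=cam('wrist');save(d,'w1.png')
E
```

```text
t 3.23 pos [0.3896 0.2921 0.0773] yhead -9.2 j7 -0.82 w 11.0
  TURN rotvec [ 0.001 -0.001  0.002]  then SHIFT cm [-0.21  0.    0.13]
```

View pics/w1.png

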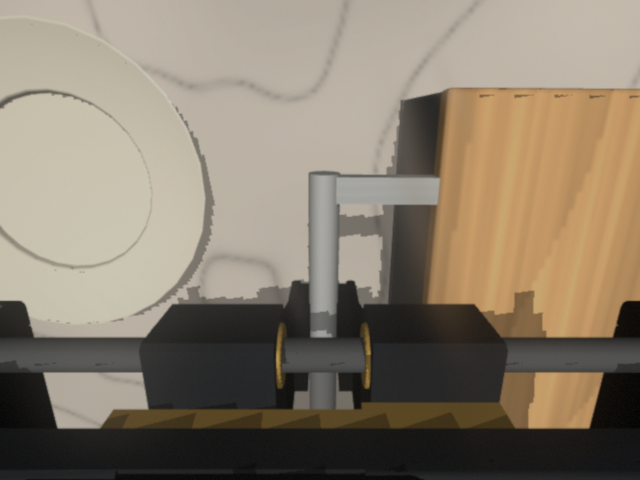

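Call:
jog_arm(rows="0 0.061 -1.546 0 0 0 1; 0 0.182 -1.536 0 0 0 1; 0 0.301 -1.517 0 0 0 1; 0 0.42 -1.489 0 0 0 1; 0 0.536 -1.451 0 0 0 1")

```text
time: 3.9
position: [0.404, 0.2893, 0.1531]
tool_rot: [-2.392, -2.037, -0.001]
ft_force: [0.9, 0.3, -3.4]
grip_width: 0.125
grip_force: 30.0
```

```bash
python3 - <<'E'
from h import *; from box import *
t=np.radians(22.5); plan([*(pins-.197*np.cos(t)*ux),.0773+.197*np.sin(t)])
E
```

```text
t 3.9 pos [0.404  0.2893 0.1531] yhead -9.2 j7 -0.82 w 10.9
  TURN rotvec [ 0. -0.  0.]  then SHIFT cm [-0.17  0.03  0.04]
```

Tracks well.

Call:
jog_arm(rows="0 0.647 -1.405 0 0 0 1; 0 0.756 -1.349 0 0 0 1; 0 0.859 -1.286 0 0 0 1; 0 0.958 -1.215 0 0 0 1; 0 1.05 -1.136 0 0 0 1")

```text
time: 4.53
position: [0.4458, 0.2833, 0.2168]
tool_rot: [-2.39, -2.037, 0.0]
ft_force: [-2.7, 1.8, -1.0]
grip_width: 0.124
grip_force: 30.0
```

Call:
jog_arm(rows="0 1.136 -1.05 0 0 0 1; 0 1.215 -0.958 0 0 0 1; 0 1.286 -0.859 0 0 0 1; 0 1.349 -0.756 0 0 0 1; 0 1.405 -0.647 0 0 0 1")

```text
time: 5.15
position: [0.5093, 0.2731, 0.2607]
tool_rot: [-2.39, -2.038, -0.002]
ft_force: [-3.1, 1.1, 2.7]
grip_width: 0.124
grip_force: 30.0
```

Call:
jog_arm(rows="0 1.451 -0.536 0 0 0 1; 0 1.489 -0.42 0 0 0 1; 0 1.517 -0.301 0 0 0 1; 0 1.536 -0.182 0 0 0 1; 0 1.546 -0.061 0 0 0 1")

```text
time: 5.78
position: [0.5849, 0.2602, 0.2741]
tool_rot: [2.391, 2.036, 0.002]
ft_force: [-1.4, 2.1, 4.3]
grip_width: 0.126
grip_force: 30.0
```

```bash
python3 - <<'E'
from h import *; from box import *
plan([*pins,.2743])
d=cam('scene');save(d,'s1.png',(400,100,620,330),2.5)
E
```

```text
t 5.78 pos [0.5849 0.2602 0.2741] yhead -9.2 j7 -0.51 w 10.9
  TURN rotvec [ 0.002 -0.     0.   ]  then SHIFT cm [-0.21 -0.09 -0.02]
```

View pics/s1.png

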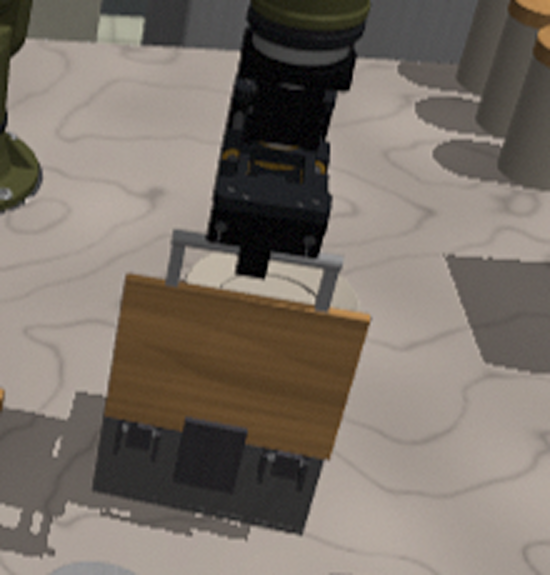

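Call:
jog_arm(rows="0 0 0 0 0 0 1; 0 0 0 0 0 0 1; 0 0 -0.6 0 0 0 1; 0 0 -0.6 0 0 0 1; 0 0 -0.6 0 0 0 1", force=40)

```text
time: 6.45
position: [0.5831, 0.26, 0.291]
tool_rot: [2.392, 2.036, -0.003]
ft_force: [0.8, 0.2, -4.6]
grip_width: 0.126
grip_force: 40.0
```

Call:
jog_arm(rows="0 0 -0.8 0 0 0 1; 0 0 -1 0 0 0 1; 0 0 -1.5 0 0 0 1; 0 0 -2 0 0 0 1; 0 0 -2 0 0 0 1")

```text
time: 7.08
position: [0.5834, 0.2604, 0.3662]
tool_rot: [2.392, 2.037, 0.001]
ft_force: [0.4, -0.4, -4.0]
grip_width: 0.122
grip_force: 40.0
```

```bash
python3 - <<'E'
from h import *; from box import *
import pickle
d=cam('top'); pickle.dump(d,open('top1.pkl','wb'))
save(d,'t1.png',(130,125,330,275),4)
E
```

```text
(no output)
```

View pics/t1.png

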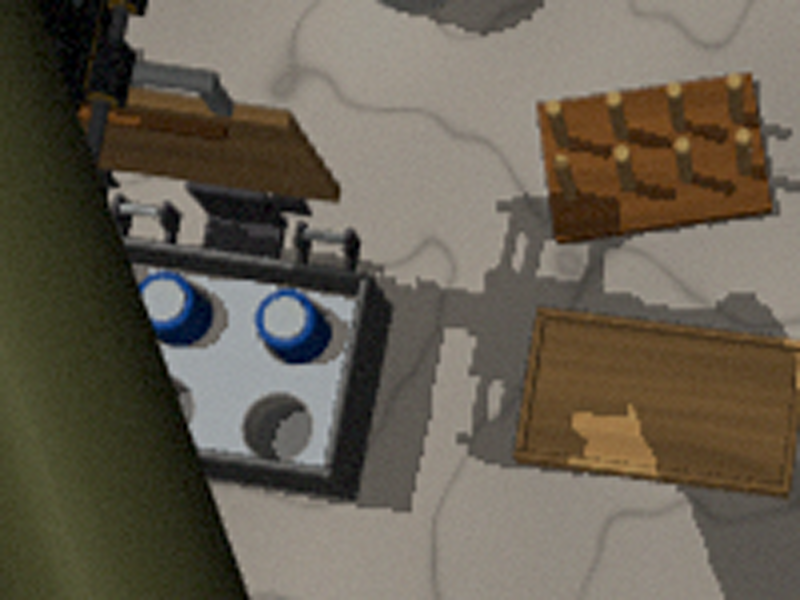

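```bash
python3 - <<'E'
from h import *; from box import *
plan([.6527,-.0080,.33],7.5)
E
```

```text
t 7.12 pos [0.5842 0.2607 0.3694] yhead -9.2 j7 -0.51 w 10.6
  TURN rotvec [ 0.005 -0.003 -0.291]  then SHIFT cm [-27.54   3.28   3.94]
```

Call:
jog_arm(rows="0 0 0 0 0 -0.097 1; 0 0 0 0 0 -0.097 1; 0 0 0 0 0 -0.097 1; -1 0.1 0 0 0 0 1; -2 0.2 0 0 0 0 1")

```text
time: 7.75
position: [0.5903, 0.2307, 0.3646]
tool_rot: [2.071, 2.362, 0.0]
ft_force: [0.6, 0.2, -4.1]
grip_width: 0.12
grip_force: 40.0
```

Call:
jog_arm(rows="-3 0.35 0 0 0 0 1; -3.2 0.4 0 0 0 0 1; -3.2 0.4 0 0 0 0 1; -3.2 0.4 0 0 0 0 1; -3.2 0.4 0 0 0 0 1")

```text
time: 8.38
position: [0.6304, 0.0735, 0.365]
tool_rot: [2.075, 2.358, -0.0]
ft_force: [-0.4, -0.3, -4.7]
grip_width: 0.121
grip_force: 40.0
```

Call:
jog_arm(rows="-3.2 0.4 0 0 0 0 1; -2.5 0.35 0 0 0 0 1; -1.8 0.28 0 0 0 0 1; -1 0 0 0 0 0 1; 0 0 1 0 0 0 1")

```text
time: 9.0
position: [0.6518, -0.007, 0.3551]
tool_rot: [2.072, 2.359, 0.002]
ft_force: [0.2, -0.7, -4.2]
grip_width: 0.123
grip_force: 40.0
```

```bash
python3 - <<'E'
from h import *; from box import *
import pickle
plan([.6527,-.0080,.29],7.5)
d=cam('scene'); pickle.dump(d,open('scene1.pkl','wb'))
save(d,'s2.png',(270,130,470,370),2.5)
p=np.array([.6527,-.0080]);
for z in (.082,.012):
  for a,b in [(14,60),(-14,60),(14,-60),(-14,-60)]:
    t=np.radians(7.5); q=p+np.array([np.cos(t)*a-np.sin(t)*b,np.sin(t)*a+np.cos(t)*b])/1e3
    print(z,a,b,((proj(d,[*q,z])-[270,130])*2.5).round())
d=cam('top'); pickle.dump(d,open('top2.pkl','wb'))
E
```

```text
t 9.0 pos [ 0.6518 -0.007   0.3551] yhead 7.4 j7 0.24 w 10.7
  TURN rotvec [ 0.002  0.    -0.001]  then SHIFT cm [-0.11  0.07  6.51]
0.082 14 60 [279. 416.]
0.082 -14 60 [277. 393.]
0.082 14 -60 [133. 415.]
0.082 -14 -60 [134. 392.]
0.012 14 60 [275. 476.]
0.012 -14 60 [273. 453.]
0.012 14 -60 [134. 475.]
0.012 -14 -60 [135. 451.]
```

View pics/s2.png

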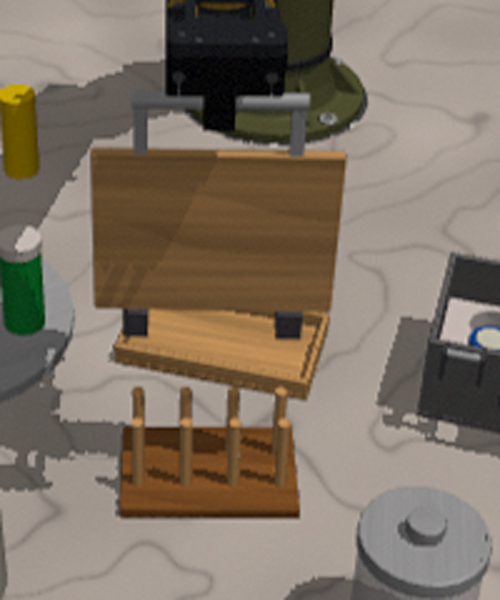

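```bash
python3 - <<'E'
from h import *
import pickle
d=pickle.load(open('scene1.pkl','rb')); s=ctrl.get_state(); p=s['position'][:2]; zb=s['position'][2]+.0177
t=np.radians(7.4); u=np.array([np.cos(t),np.sin(t)]); v=np.array([-u[1],u[0]])
c=p+v*.002
f=lambda x,y,z:((proj(d,[*(c+x*u+y*v),z])-[270,130])*2.5).round(1)
for n,x,y,z in [('bar',0,.062,zb),('bar',0,-.062,zb),('top outer corners',.005,.092,zb-.042),('',.005,-.092,zb-.042),('bot',.005,.092,zb-.185),('',.005,-.092,zb-.185),('hookbot',.009,.06,zb-.209),('',.009,-.06,zb-.209)]: print(n,f(x,y,z))
save(d,'s3.png',(300,160,420,345),3.2)
d=pickle.load(open('scene0.pkl','rb'));
save(d,'s4.png',(300,270,410,345),6)
E
```

```text
bar [311.6 101.3]
bar [134.8 100.3]
top outer corners [350.1 155.9]
 [ 93.4 154.3]
bot [334.3 310.7]
 [ 98.4 308.7]
hookbot [291.7 337.1]
 [139.4 335.8]
```

View pics/s4.png

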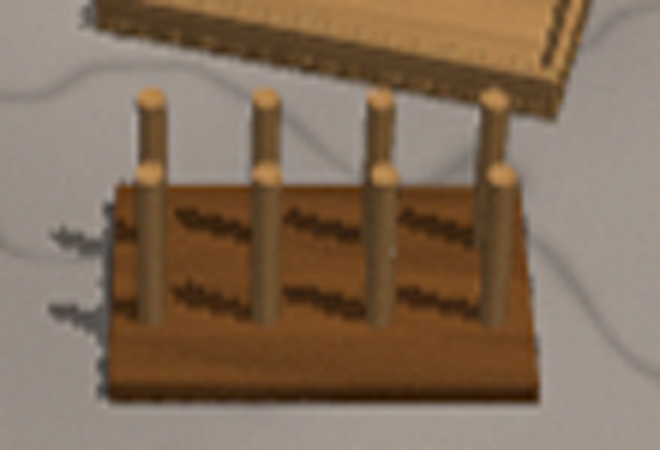

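```bash
python3 - <<'E'
from h import *
import pickle
d=pickle.load(open('scene0.pkl','rb'))
for z in (.082,):
  K=np.array([ray(d,300+u/6,270+v/6,z)[:2] for u,v in [(151,97),(267,97),(380,97),(494,97),(150,173),(267,173),(384,173),(500,173)]])
  print(K.round(4).tolist(),K.mean(0),K[:4].mean(0)-K[4:].mean(0),[np.degrees(np.arctan2(*((K[i]-K[i+3])*[1,1]))) for i in(0,4)])
d2=pickle.load(open('top2.pkl','rb')); d1=pickle.load(open('top1.pkl','rb'))
save(d2,'t2.png',(250,120,350,200),6)
E
```

```text
[[0.6446, -0.0661], [0.6388, -0.0261], [0.6332, 0.013], [0.6275, 0.0523], [0.6822, -0.0607], [0.6766, -0.0214], [0.6709, 0.018], [0.6653, 0.057]] [ 0.65488222 -0.00425444] [-0.03773631 -0.00495422] [np.float64(171.8174336900828), np.float64(171.80414823848005)]
```

Call:
jog_arm(rows="-0.1 0.2 1 0 0 -0.007 1; 0 0 2 0 0 0 1; 0 0 2 0 0 0 1; 0 0 2 0 0 0 1; 0 0 0.5 0 0 0 1")

```text
time: 9.72
position: [0.6527, -0.0056, 0.2775]
tool_rot: [-2.059, -2.369, 0.003]
ft_force: [0.5, -0.1, -4.2]
grip_width: 0.121
grip_force: 40.0
```

Call:
jog_arm(rows="0 0 0 0 0 0 1; 0 0 0.7 0 0 0 1; 0 0 0.7 0 0 0 1; 0 0 0.7 0 0 0 1; 0 0 0 0 0 0 1")

```text
time: 10.35
position: [0.6532, -0.0067, 0.2576]
tool_rot: [-2.062, -2.368, 0.002]
ft_force: [0.2, 0.6, -3.0]
grip_width: 0.129
grip_force: 40.0
```

Call:
jog_arm(rows="0 0 1 0 0 0 1; 0 0 1 0 0 0 1; 0 0 1 0 0 0 1; 0 0 0.8 0 0 0 1; 0 0 0.6 0 0 0 1")

```text
time: 10.98
position: [0.6535, -0.0067, 0.2139]
tool_rot: [-2.063, -2.369, 0.0]
ft_force: [0.1, -0.3, -4.5]
grip_width: 0.122
grip_force: 40.0
```

Call:
jog_arm(rows="0 0 0.4 0 0 0 1; 0 0 0.4 0 0 0 1; 0 0 0.2 0 0 0 1; 0 0 0.1 0 0 0 1; 0 0 0 0 0 0 1")

```text
time: 11.6
position: [0.6543, -0.0066, 0.2046]
tool_rot: [2.062, 2.369, 0.002]
ft_force: [-0.0, 0.7, 0.4]
grip_width: 0.122
grip_force: 40.0
```

```bash
python3 - <<'E'
from h import *
d=cam('scene')
save(d,'s5.png',(270,130,470,370),2.5)
E
```

```text
(no output)
```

View pics/s5.png

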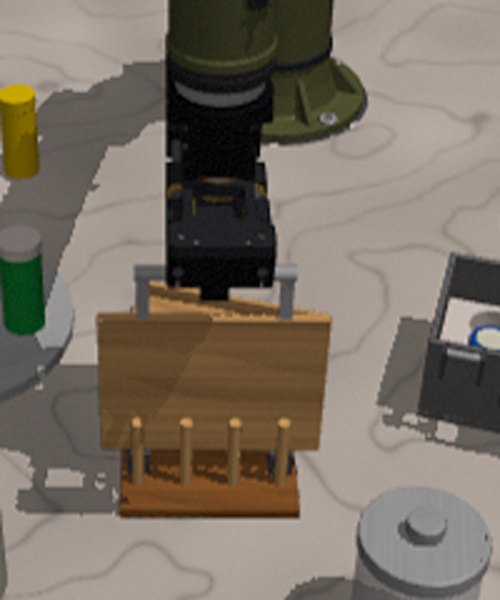

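Call:
jog_arm(rows="0 0 0 0 0 0 0.5; 0 0 0 0 0 0 0.1; 0 0 0 0 0 0 0.1; 0 0 0 0 0 0 0.1; 0 0 -1 0 0 0 0.1")

```text
time: 12.28
position: [0.653, -0.0066, 0.213]
tool_rot: [-2.062, -2.368, 0.002]
ft_force: [0.1, -0.6, -0.0]
grip_width: 0.447
grip_force: 0.0
```

Call:
jog_arm(rows="0 0 -2 0 0 0 0.1; 0 0 -4 0 0 0 0.1; 0 0 -5 0 0 0 0.1; 0 0 0 0 0 0 0.1; 0 0 0 0 0 0 0.1")

```text
time: 12.9
position: [0.6537, -0.0068, 0.3244]
tool_rot: [2.063, 2.369, 0.002]
ft_force: [0.2, 0.5, -1.1]
grip_width: 0.449
grip_force: 0.0
```

```bash
python3 - <<'E'
from h import *; from box import *
import pickle
for i in range(4): print(i,box+[-.033,-.033,.033,.033][i]*ux+[-.04,.04,-.04,.04][i]*uy)
w3=box+.033*ux+.04*uy
plan([*w3,.18],80.7)
d=cam('top'); pickle.dump(d,open('top3.pkl','wb'))
# blue
hsv=cv2.cvtColor(d['img'],cv2.COLOR_BGR2HSV)
m=cv2.inRange(hsv,(105,150,40),(130,255,255)); n,l,st,c=cv2.connectedComponentsWithStats(m)
print([(st[i].tolist(),c[i].round(1)) for i in range(1,n) if st[i][4]>40])
for i in range(4):
  p=box+[-.033,-.033,.033,.033][i]*ux+[-.04,.04,-.04,.04][i]*uy
  print(i,proj(d,[*p,.04]).round(1),proj(d,[*p,.076]).round(1))
E
```

```text
0 [0.46078932 0.2378011 ]
1 [0.47371763 0.31674956]
2 [0.5259218  0.22713525]
3 [0.53885011 0.30608371]
t 12.9 pos [ 0.6537 -0.0068  0.3244] yhead 7.9 j7 0.25 w 39.1
  TURN rotvec [ 1.000e-03  1.000e-03 -1.271e+00]  then SHIFT cm [16.39 29.02 14.44]
[([164, 193, 19, 18, 126], array([173.7, 203.5])), ([194, 197, 19, 19, 124], array([204., 208.]))]
0 [199.7 231.9] [196.7 229.1]
1 [170.  227.5] [166.2 224.6]
2 [204.4 207.8] [201.5 204.4]
3 [174.9 203.5] [171.3 200. ]
```

Call:
jog_arm(rows="0 0 0 0 0 -0.1816 0.1; 0 0 0 0 0 -0.1816 0.1; 0 0 0 0 0 -0.1816 0.1; 0 0 0 0 0 -0.1816 0.1; 0 0 0 0 0 -0.1816 0.1")

```text
time: 13.58
position: [0.6529, -0.0065, 0.3219]
tool_rot: [-0.805, -3.034, 0.001]
ft_force: [0.3, -0.6, 0.3]
grip_width: 0.45
grip_force: 0.0
```

Call:
jog_arm(rows="0 0 0 0 0 -0.1816 0.1; 0 0 0 0 0 -0.1816 0.1; 2.7 4.8 0 0 0 0 0.1; 2.7 4.8 0 0 0 0 -0.2; 2.7 4.8 0 0 0 0 -0.2")

```text
time: 14.2
position: [0.5954, 0.1499, 0.3221]
tool_rot: [-0.254, -3.129, 0.001]
ft_force: [1.2, -0.2, 0.7]
grip_width: 0.563
grip_force: 0.0
```

Call:
jog_arm(rows="2.7 4.8 0 0 0 0 -0.2; 2.7 4.8 0 0 0 0 -0.2; 2.7 4.8 0 0 0 0 -0.2; 0 0 0 0 0 0 -0.2; 0 0 0 0 0 0 -0.2")

```text
time: 14.82
position: [0.5399, 0.3028, 0.3224]
tool_rot: [-0.253, -3.13, 0.003]
ft_force: [-1.0, 0.3, 1.2]
grip_width: 0.598
grip_force: 0.0
```

```bash
python3 - <<'E'
from h import *; from box import *
import pickle
w3=box+.033*ux+.04*uy
plan([*w3,.18],80.7)
d=cam('wrist'); pickle.dump(d,open('w2.pkl','wb')); print(d['origin'],d['Rm'].round(2).tolist(),d['f'])
for i in range(4):
  p=box+[-.033,-.033,.033,.033][i]*ux+[-.04,.04,-.04,.04][i]*uy
  print(i,proj(d,[*p,.04]).round(1),proj(d,[*p,.076]).round(1))
d=cam('scene'); hsv=cv2.cvtColor(d['img'],cv2.COLOR_BGR2HSV); pickle.dump(d,open('scene4.pkl','wb'))
print(((hsv[...,0]>105)&(hsv[...,0]<130)&(hsv[...,1]>150)&(hsv[...,2]>40)).sum())
E
```

```text
t 14.82 pos [0.5399 0.3028 0.3224] yhead 80.7 j7 0.9 w 52.1
  TURN rotvec [-0.002 -0.001  0.001]  then SHIFT cm [ 0.15  0.3  14.24]
[0.45977988 0.31669487 0.4848645 ] [[0.16, 0.94, 0.3], [0.99, -0.15, -0.05], [-0.0, 0.3, -0.95]] 383.74699010039586
0 [253.9 129.6] [247.8 130.8]
1 [325.5 129.7] [325.7 130.8]
2 [256.9 188.3] [251.4 194.2]
3 [325.4 188.3] [325.5 194.3]
42
```

```bash
python3 - <<'E'
from h import *
import pickle
d=pickle.load(open('w2.pkl','rb')); save(d,'w2.png',(190,80,400,230),3.8)
E
```

```text
(no output)
```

View pics/w2.png

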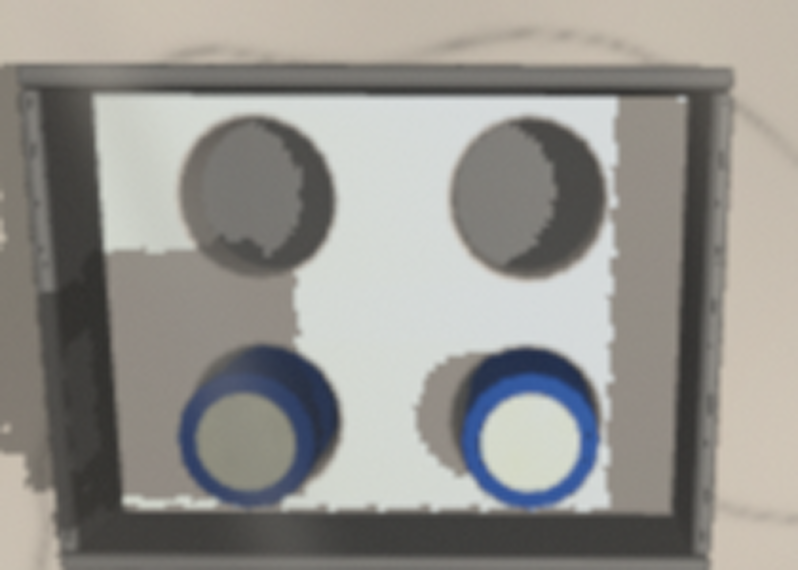

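```bash
python3 - <<'E'
from h import *; from box import *
import pickle
d=pickle.load(open('w2.pkl','rb'))
f=lambda u,v,z: ray(d,190+u/3.8,80+v/3.8,z)[:2]
w0,w1=f(257,196,.04),f(528,198,.04); p2,p3=f(247,440,.076),f(530,441,.076)
print(w0,w1,np.linalg.norm(w1-w0),np.degrees(np.arctan2(*((w1-w0)*[-1,1]))))
print(p2,p3,np.linalg.norm(p3-p2),np.linalg.norm(p2-w0))
plan([*p3,.15],80.7)
d=pickle.load(open('top3.pkl','rb'))
E
```

```text
[0.46349805 0.24146552] [0.47691241 0.32011576] 0.07978599167483114 -9.679066012135646
[0.52824735 0.2305964 ] [0.54147757 0.30996216] 0.08046093752326919 0.06565523465305297
t 14.93 pos [0.5408 0.3015 0.3231] yhead 80.6 j7 0.9 w 52.2
  TURN rotvec [-0.001 -0.    -0.002]  then SHIFT cm [ 0.07  0.84 17.31]
```

Call:
jog_arm(rows="0.17 0.62 5 0 0 0 -0.2; 0 0 5 0 0 0 -0.2; 0 0 5 0 0 0 -0.2; 0 0 4 0 0 0 -0.2; 0 0 0 0 0 0 -0.2")

```text
time: 15.55
position: [0.5378, 0.3069, 0.1302]
tool_rot: [-0.257, -3.126, 0.008]
ft_force: [-0.5, -0.0, 0.7]
grip_width: 0.601
grip_force: 0.0
```

```bash
python3 - <<'E'
from h import *
plan([.5402,.3080,.044],80.6)
E
```

```text
t 15.55 pos [0.5378 0.3069 0.1302] yhead 80.6 j7 0.91 w 52.3
  TURN rotvec [-0.005 -0.005 -0.   ]  then SHIFT cm [-0.21  0.15  8.62]
```

Call:
jog_arm(rows="-0.1 0.1 3 0 0 0 -0.2; 0 0 3 0 0 0 -0.2; 0 0 1.5 0 0 0 -0.2; 0 0 1.1 0 0 0 -0.2; 0 0 0 0 0 0 -0.2")

```text
time: 16.18
position: [0.5408, 0.3107, 0.0479]
tool_rot: [0.254, 3.131, 0.0]
ft_force: [-0.3, 0.4, 0.5]
grip_width: 0.602
grip_force: 0.0
```

Call:
jog_arm(rows="0 0 0 0 0 0 0.1; 0 0 0 0 0 0 0.2; 0 0 0 0 0 0 0.4; 0 0 0 0 0 0 0.6; 0 0 0 0 0 0 1", force=12)

```text
time: 16.8
position: [0.5412, 0.311, 0.0485]
tool_rot: [0.254, 3.13, 0.001]
ft_force: [0.7, -0.9, 5.8]
grip_width: 0.457
grip_force: 12.0
```

Call:
jog_arm(rows="0 0 0 0 0 0 1; 0 0 0 0 0 0 1; 0 0 0 0 0 0 1; 0 0 -0.4 0 0 0 1; 0 0 -0.4 0 0 0 1")

```text
time: 17.42
position: [0.54, 0.3108, 0.0551]
tool_rot: [-0.253, -3.13, 0.001]
ft_force: [-0.2, -0.2, -1.1]
grip_width: 0.452
grip_force: 12.0
```

```bash
python3 - <<'E'
from h import *
s=[ctrl.get_state() for _ in range(1)]
plan([.5402,.3080,.05],80.6); print(s[0]['ft_force'],s[0]['grip_force'])
E
```

```text
t 17.43 pos [0.54   0.3108 0.0551] yhead 80.8 j7 0.92 w 39.4
  TURN rotvec [-0.001 -0.001  0.003]  then SHIFT cm [-0.07 -0.27  0.51]
[-0.22314976 -0.19328622 -1.143079  ] 11.99419594136998
```

Call:
jog_arm(rows="0 0.15 0 0 0 0 1; 0 0 0 0 0 0 1")

```text
time: 17.68
position: [0.541, 0.3112, 0.0554]
tool_rot: [0.254, 3.131, -0.002]
ft_force: [-0.1, -2.3, 0.2]
grip_width: 0.459
grip_force: 12.0
```

Call:
jog_arm(rows="0 0.15 0 0 0 0 1; 0 0 0 0 0 0 1")

```text
time: 17.92
position: [0.5412, 0.3115, 0.0553]
tool_rot: [-0.255, -3.131, 0.005]
ft_force: [-0.8, -5.2, 1.8]
grip_width: 0.457
grip_force: 12.0
```

Call:
jog_arm(rows="0 -0.45 0 0 0 0 1; 0 0 0 0 0 0 1")

```text
time: 18.18
position: [0.54, 0.3099, 0.0555]
tool_rot: [-0.253, -3.131, -0.002]
ft_force: [-0.3, 0.3, -0.7]
grip_width: 0.459
grip_force: 12.0
```

Call:
jog_arm(rows="0 -0.15 0 0 0 0 1; 0 0 0 0 0 0 1")

```text
time: 18.42
position: [0.54, 0.3082, 0.0556]
tool_rot: [0.253, 3.131, 0.001]
ft_force: [0.3, 0.0, -1.0]
grip_width: 0.457
grip_force: 12.0
```

Call:
jog_arm(rows="0.15 0.3 0 0 0 0 1; 0 0 0 0 0 0 1")

```text
time: 18.68
position: [0.5394, 0.3107, 0.0556]
tool_rot: [0.254, 3.131, -0.001]
ft_force: [0.4, -1.6, -2.1]
grip_width: 0.456
grip_force: 12.0
```

Call:
jog_arm(rows="0.15 0 0 0 0 0 1; 0 0 0 0 0 0 1")

```text
time: 18.92
position: [0.5386, 0.3107, 0.0559]
tool_rot: [0.254, 3.129, -0.0]
ft_force: [3.3, -3.3, -0.8]
grip_width: 0.456
grip_force: 12.0
```

Call:
jog_arm(rows="-0.45 0 0 0 0 0 1; 0 0 0 0 0 0 1")

```text
time: 19.18
position: [0.5415, 0.3112, 0.0553]
tool_rot: [-0.253, -3.13, -0.001]
ft_force: [-0.1, -1.0, -0.6]
grip_width: 0.456
grip_force: 12.0
```

Call:
jog_arm(rows="-0.15 0 0 0 0 0 1; 0 0 0 0 0 0 1")

```text
time: 19.42
position: [0.5429, 0.3106, 0.0553]
tool_rot: [-0.253, -3.13, -0.0]
ft_force: [-0.5, -0.4, -0.4]
grip_width: 0.457
grip_force: 12.0
```

Call:
jog_arm(rows="0.3 0 0 0 0 0 1; 0 0 0 0 0 0 1")

```text
time: 19.68
position: [0.5404, 0.3111, 0.0557]
tool_rot: [0.253, 3.131, 0.001]
ft_force: [-0.5, -0.6, -0.1]
grip_width: 0.453
grip_force: 12.0
```

Call:
jog_arm(rows="0 -0.2 -1 0 0 0 1; 0 0 -3 0 0 0 1; 0 0 -5 0 0 0 1; 0 0 -4 0 0 0 1; 0 0 0 0 0 0 1")

```text
time: 20.3
position: [0.5427, 0.31, 0.1909]
tool_rot: [0.253, 3.124, 0.009]
ft_force: [0.3, 0.4, -0.5]
grip_width: 0.455
grip_force: 12.0
```

```bash
cat > tray.py <<'E'
from h import *
import pickle
def tray(d=None):
    d=d or cam('top'); hsv=cv2.cvtColor(d['img'],cv2.COLOR_BGR2HSV).astype(int)
    roi=np.zeros(hsv.shape[:2],np.uint8); roi[180:280,235:355]=1
    m=((hsv[...,0]>=10)&(hsv[...,0]<=24)&(hsv[...,1]>95)).astype(np.uint8)*roi
    m=cv2.morphologyEx(m,cv2.MORPH_CLOSE,np.ones((5,5)))
    c=max(cv2.findContours(m,cv2.RETR_EXTERNAL,cv2.CHAIN_APPROX_NONE)[0],key=cv2.contourArea)
    b=cv2.boxPoints(cv2.minAreaRect(c)); w=np.array([ray(d,u,v,.022)[:2] for u,v in b])
    print('tray',w.mean(0).round(4),[np.linalg.norm(w[i]-w[i-1]).round(3) for i in range(4)],b.round().tolist())
    return w
E
python3 - <<'E'
from tray import *
tray(pickle.load(open('top0.pkl','rb'))); tray(); plan([.4863,.0303,.16],80.7)
E
```

```text
tray [ 0.4802 -0.0112] [np.float64(0.185), np.float64(0.108), np.float64(0.187), np.float64(0.107)] [[258.0, 240.0], [263.0, 201.0], [332.0, 210.0], [327.0, 249.0]]
tray [ 0.48   -0.0113] [np.float64(0.185), np.float64(0.107), np.float64(0.187), np.float64(0.107)] [[258.0, 240.0], [263.0, 201.0], [332.0, 210.0], [327.0, 249.0]]
t 20.35 pos [0.5413 0.3093 0.1881] yhead 80.7 j7 0.9 w 39.6
  TURN rotvec [0.003 0.003 0.   ]  then SHIFT cm [  0.92 -28.42   2.81]
```

Call:
jog_arm(rows="0.2 -4 0 0 0 0 1; 0.2 -6 0 0 0 0 1; 0.2 -6 0 0 0 0 1; 0.2 -6 0 0 0 0 1; 0.1 -4 0 0 0 0 1")

```text
time: 20.98
position: [0.4877, 0.0504, 0.1842]
tool_rot: [-0.258, -3.129, 0.001]
ft_force: [-0.7, -1.0, -0.5]
grip_width: 0.456
grip_force: 12.0
```

Call:
jog_arm(rows="0 -2.3 0 0 0 0 1; 0 0 4 0 0 0 1; 0 0 4 0 0 0 1; 0 0 3 0 0 0 1; 0 0 1 0 0 0 1")

```text
time: 21.6
position: [0.4832, 0.0305, 0.0628]
tool_rot: [-0.254, -3.126, 0.003]
ft_force: [0.0, -0.6, -0.7]
grip_width: 0.456
grip_force: 12.0
```

Call:
jog_arm(rows="0 0 0.9 0 0 0 1; 0 0 0.5 0 0 0 1; 0 0 0 0 0 0 1")

```text
time: 21.98
position: [0.4861, 0.0311, 0.0519]
tool_rot: [0.253, 3.131, 0.0]
ft_force: [0.8, 0.3, -0.5]
grip_width: 0.455
grip_force: 12.0
```

Lower to contact, release, rise.

Call:
jog_arm(rows="0 0 0.2 0 0 0 1; 0 0 0.15 0 0 0 1; 0 0 0 0 0 0 1; 0 0 0 0 0 0 0; 0 0 0 0 0 0 -0.2")

```text
time: 22.6
position: [0.4857, 0.031, 0.048]
tool_rot: [-0.253, -3.131, -0.0]
ft_force: [0.7, -0.1, 0.5]
grip_width: 0.545
grip_force: 0.0
```

Call:
jog_arm(rows="0 0 0 0 0 0 -0.2; 0 0 -2 0 0 0 -0.2; 0 0 -4 0 0 0 -0.2; 0 0 -5 0 0 0 -0.2; 0 0 0 0 0 0 -0.2")

```text
time: 23.22
position: [0.4887, 0.0314, 0.1621]
tool_rot: [0.253, 3.124, 0.005]
ft_force: [0.8, -0.4, -1.1]
grip_width: 0.6
grip_force: 0.0
```

```bash
python3 - <<'E'
from h import *
plan([.5278,.2291,.16],80.6)
E
```

```text
t 23.23 pos [0.4887 0.0314 0.1621] yhead 80.7 j7 1.3 w 52.2
  TURN rotvec [0.004 0.007 0.003]  then SHIFT cm [-0.63 20.15  0.21]
```

Call:
jog_arm(rows="-0.3 5 0 0 0 0 -0.2; -0.2 6 0 0 0 0 -0.2; -0.2 6 0 0 0 0 -0.2; -0.2 3.2 0 0 0 0 -0.2; 0 0 0 0 0 0 -0.2")

```text
time: 23.85
position: [0.526, 0.2321, 0.1564]
tool_rot: [-0.245, -3.13, 0.001]
ft_force: [0.1, -0.5, -0.4]
grip_width: 0.599
grip_force: 0.0
```

Call:
jog_arm(rows="0 0 0 0 0 0 -0.2; 0 0 0 0 0 0 -0.2")

```text
time: 24.1
position: [0.5272, 0.227, 0.1579]
tool_rot: [-0.258, -3.131, 0.001]
ft_force: [-0.5, -0.1, 0.1]
grip_width: 0.596
grip_force: 0.0
```

```bash
python3 - <<'E'
from h import *
plan([.5278,.2291,.048],80.6)
E
```

```text
t 24.1 pos [0.5272 0.227  0.1579] yhead 80.6 j7 1.0 w 51.8
  TURN rotvec [-0.001 -0.    -0.   ]  then SHIFT cm [-0.02  0.22 10.99]
```

Call:
jog_arm(rows="0 0.15 3 0 0 0 -0.2; 0 0 4 0 0 0 -0.2; 0 0 2 0 0 0 -0.2; 0 0 1.3 0 0 0 -0.2; 0 0 0.6 0 0 0 -0.2")

```text
time: 24.72
position: [0.5276, 0.2297, 0.0489]
tool_rot: [0.255, 3.131, 0.0]
ft_force: [0.0, 0.4, 1.2]
grip_width: 0.6
grip_force: 0.0
```

Call:
jog_arm(rows="0 0 0 0 0 0 0; 0 0 0 0 0 0 0.2; 0 0 0 0 0 0 0.4; 0 0 0 0 0 0 1; 0 0 0 0 0 0 1")

```text
time: 25.35
position: [0.5281, 0.2305, 0.0499]
tool_rot: [0.254, 3.13, 0.001]
ft_force: [-0.4, -1.9, 5.3]
grip_width: 0.46
grip_force: 11.9
```

Call:
jog_arm(rows="0 0 0 0 0 0 1; 0 0 -0.4 0 0 0 1; 0 0 -0.4 0 0 0 1; 0 0 0 0 0 0 1")

```text
time: 25.85
position: [0.5273, 0.2305, 0.0571]
tool_rot: [0.253, 3.131, 0.0]
ft_force: [-1.2, 0.3, -0.6]
grip_width: 0.456
grip_force: 11.9
```

Call:
jog_arm(rows="0 0.25 0 0 0 0 1; 0 0 0 0 0 0 1; 0 0 0 0 0 0 1")

```text
time: 26.22
position: [0.5277, 0.2326, 0.0568]
tool_rot: [-0.254, -3.131, 0.001]
ft_force: [-0.7, -0.8, -1.5]
grip_width: 0.457
grip_force: 11.9
```

Call:
jog_arm(rows="0 -0.65 0 0 0 0 1; 0 0 0 0 0 0 1; 0 0 0 0 0 0 1")

```text
time: 26.6
position: [0.5269, 0.2265, 0.0572]
tool_rot: [0.253, 3.131, 0.001]
ft_force: [0.4, 1.3, -0.7]
grip_width: 0.454
grip_force: 12.0
```

Call:
jog_arm(rows="0.35 0.25 0 0 0 0 1; 0 0 0 0 0 0 1; 0 0 0 0 0 0 1")

```text
time: 26.98
position: [0.5243, 0.2295, 0.0573]
tool_rot: [0.254, 3.13, 0.001]
ft_force: [2.9, -0.7, -0.9]
grip_width: 0.453
grip_force: 12.0
```

Call:
jog_arm(rows="-0.7 0 0 0 0 0 1; 0 0 0 0 0 0 1; 0 0 0 0 0 0 1")

```text
time: 27.35
position: [0.5303, 0.2282, 0.0568]
tool_rot: [-0.254, -3.131, 0.001]
ft_force: [-0.3, -0.7, -1.6]
grip_width: 0.461
grip_force: 12.0
```

Call:
jog_arm(rows="0.35 0 0 0 0 0 1; 0 0 -1 0 0 0 1; 0 0 -3 0 0 0 1; 0 0 -5 0 0 0 1; 0 0 -3 0 0 0 1")

```text
time: 27.98
position: [0.5282, 0.2292, 0.1806]
tool_rot: [0.254, 3.128, 0.004]
ft_force: [0.9, 0.8, -1.5]
grip_width: 0.456
grip_force: 12.0
```

Call:
jog_arm(rows="0 0 0 0 0 0 1; 0 0 0 0 0 0 1")

```text
time: 28.22
position: [0.5266, 0.2287, 0.1764]
tool_rot: [-0.253, -3.13, 0.001]
ft_force: [0.3, -0.1, -1.0]
grip_width: 0.452
grip_force: 12.0
```

```bash
python3 - <<'E'
from tray import *
tray(); plan([.4745,-.0575,.17],80.7)
E
```

```text
tray [ 0.4799 -0.0116] [np.float64(0.184), np.float64(0.107), np.float64(0.187), np.float64(0.107)] [[258.0, 240.0], [263.0, 201.0], [332.0, 210.0], [327.0, 249.0]]
t 28.27 pos [0.5263 0.2285 0.1758] yhead 80.7 j7 1.0 w 39.7
  TURN rotvec [-0.001 -0.002  0.001]  then SHIFT cm [  0.48 -29.06   0.58]
```

Call:
jog_arm(rows="0.1 -4 0 0 0 0 1; 0.1 -6 0 0 0 0 1; 0.1 -6 0 0 0 0 1; 0.1 -6 0 0 0 0 1; 0.1 -5 0 0 0 0 1")

```text
time: 28.9
position: [0.4772, -0.0392, 0.1757]
tool_rot: [-0.255, -3.129, 0.001]
ft_force: [1.6, 0.2, -0.5]
grip_width: 0.455
grip_force: 12.0
```

Call:
jog_arm(rows="0 -2 0 0 0 0 1; 0 0 3 0 0 0 1; 0 0 4 0 0 0 1; 0 0 3 0 0 0 1; 0 0 1.5 0 0 0 1")

```text
time: 29.52
position: [0.4734, -0.0565, 0.0594]
tool_rot: [-0.253, -3.127, 0.002]
ft_force: [0.7, 0.1, -0.2]
grip_width: 0.456
grip_force: 12.0
```

Call:
jog_arm(rows="0 0 0.6 0 0 0 1; 0 0 0 0 0 0 1; 0 0 0 0 0 0 1")

```text
time: 29.9
position: [0.4765, -0.0565, 0.057]
tool_rot: [0.253, 3.129, 0.001]
ft_force: [0.4, -0.1, -1.0]
grip_width: 0.456
grip_force: 12.0
```

Call:
jog_arm(rows="0 0 0.4 0 0 0 1; 0 0 0.3 0 0 0 1; 0 0 0.1 0 0 0 1; 0 0 0 0 0 0 1; 0 0 0 0 0 0 0")

```text
time: 30.52
position: [0.4763, -0.0566, 0.0486]
tool_rot: [0.254, 3.13, 0.001]
ft_force: [0.0, -0.2, 0.1]
grip_width: 0.485
grip_force: 0.0
```

Call:
jog_arm(rows="0 0 0 0 0 0 -0.2; 0 0 0 0 0 0 -0.2; 0 0 -2 0 0 0 -0.2; 0 0 -4 0 0 0 -0.2; 0 0 -5 0 0 0 -0.2")

```text
time: 31.15
position: [0.4746, -0.0565, 0.1583]
tool_rot: [-0.253, -3.129, 0.001]
ft_force: [1.6, -0.2, -0.1]
grip_width: 0.598
grip_force: 0.0
```

Call:
jog_arm(rows="0 0 -3 0 0 0 -0.2; 0 0 0 0 0 0 -0.2; 0 0 0 0 0 0 -0.2")

```text
time: 31.52
position: [0.4749, -0.0564, 0.187]
tool_rot: [-0.253, -3.13, 0.0]
ft_force: [-0.5, 0.1, -0.2]
grip_width: 0.596
grip_force: 0.0
```

```bash
cat > tubes.py <<'E'
from h import *
def tubes(d=None):
    d=d or cam('top'); hsv=cv2.cvtColor(d['img'],cv2.COLOR_BGR2HSV).astype(int)
    g=((hsv[...,0]>50)&(hsv[...,0]<85)&(hsv[...,1]>120)).astype(np.uint8); g[:,:330]=0; g[:,470:]=0; g[:150]=0; g[290:]=0
    n,l,st,c=cv2.connectedComponentsWithStats(g)
    return d,[(c[i].round(1),st[i].tolist()) for i in range(1,n) if st[i][4]>25]
E
python3 - <<'E'
from tubes import *; import pickle
print(tubes(pickle.load(open('top0.pkl','rb')))[1])
d,t=tubes(); print(t); pickle.dump(d,open('top5.pkl','wb')); save(d,'t5.png',(250,140,460,290),3.8)
plan([.5015,-.2012,.2],80.7)
E
```

```text
[(array([396.6, 183.8]), [390, 177, 16, 13, 122]), (array([365.5, 217.3]), [360, 211, 15, 12, 87]), (array([429.6, 224. ]), [424, 216, 16, 14, 114]), (array([395.8, 245. ]), [391, 237, 14, 13, 79])]
[(array([396.6, 183.8]), [390, 177, 16, 13, 122]), (array([365.5, 217.4]), [360, 211, 15, 12, 88]), (array([429.4, 223.9]), [424, 215, 16, 16, 115]), (array([395.7, 245. ]), [390, 237, 15, 13, 83])]
t 31.57 pos [ 0.4746 -0.0564  0.1866] yhead 80.7 j7 1.46 w 52.3
  TURN rotvec [-0.001 -0.002  0.001]  then SHIFT cm [ -4.99 -13.85  -1.34]
```

View pics/t5.png

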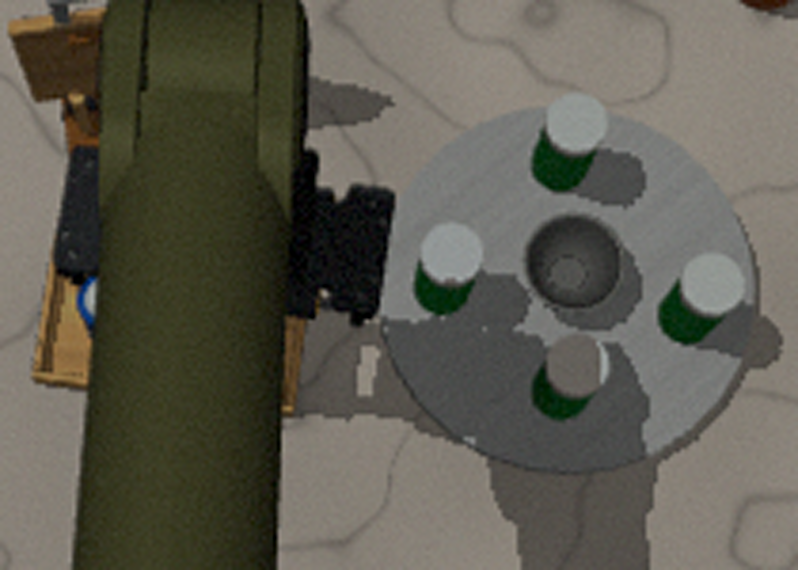

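Call:
jog_arm(rows="-2 -4.8 -0.5 0 0 0 -0.2; -2 -5.5 -0.5 0 0 0 -0.2; -1 -3.4 -0.4 0 0 0 -0.2; 0 0 0 0 0 0 -0.2; 0 0 0 0 0 0 -0.2")

```text
time: 32.2
position: [0.5023, -0.1987, 0.2006]
tool_rot: [-0.253, -3.129, -0.001]
ft_force: [-0.5, 0.0, -0.6]
grip_width: 0.597
grip_force: 0.0
```

```bash
cat >> tubes.py <<'E'
def cap(p,d=None,r=.0205,z=.124):
    """search sharpest circular edge around predicted cap p (xy)"""
    d=d or cam('wrist'); g=cv2.GaussianBlur(cv2.cvtColor(d['img'],cv2.COLOR_BGR2GRAY),(0,0),1).astype(float)
    a=np.linspace(0,2*np.pi,72,endpoint=False); best=[]
    def smp(c,rr):
        q=np.array([proj(d,[c[0]+rr*np.cos(t),c[1]+rr*np.sin(t),z]) for t in a]).astype(np.float32)
        return cv2.remap(g.astype(np.float32),q[:,:1],q[:,1:],cv2.INTER_LINEAR)[:,0]
    def sc(c): return np.median(smp(c,r-.0015)-smp(c,r+.0015)) + np.mean(np.clip(smp(c,r-.0015)-smp(c,r+.0015),0,40))
    c=np.array(p); 
    for st,n in ((.002,6),(.0005,5)):
        G=[c+[i*st,j*st] for i in range(-n,n+1) for j in range(-n,n+1)]; S=[sc(q) for q in G]; c=G[int(np.argmax(S))]
    print('cap',c.round(4),'score',round(max(S),1),'px',proj(d,[*c,z]).round(0)); return c,d
E
python3 - <<'E'
from tubes import *
import pickle
c,d=cap([.504,-.198]); pickle.dump(d,open('w5.pkl','wb'))
plan([*c,.15],80.7)
im=d['img'].copy(); q=np.array([proj(d,[c[0]+.0205*np.cos(t),c[1]+.0205*np.sin(t),.124]) for t in np.linspace(0,6.283,60)]).round().astype(int)
cv2.polylines(im,[q],True,(0,0,255),1); cv2.imwrite('pics/w5.png',im)
E
```

```text
cap [ 0.501  -0.2025] score 10.1 px [316. 246.]
t 32.25 pos [ 0.5025 -0.1981  0.2009] yhead 80.8 j7 1.8 w 52.0
  TURN rotvec [ 0.001 -0.002  0.002]  then SHIFT cm [ 0.08 -0.45  5.09]
```

View pics/w5.png

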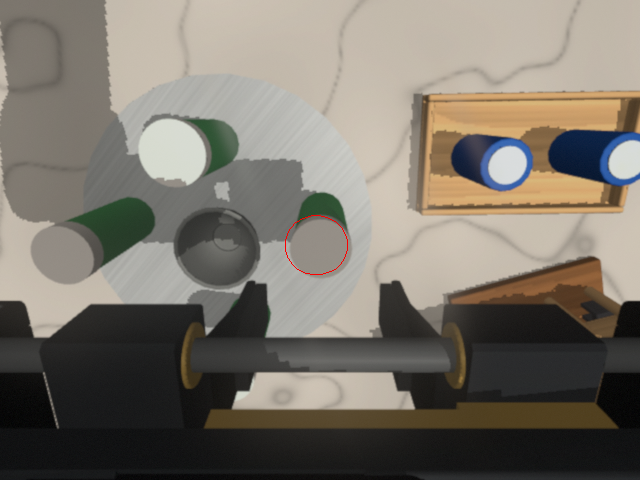

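```bash
python3 - <<'E'
from tubes import *; import pickle
d=pickle.load(open('w5.pkl','rb'))
for u,v in [(317,245.5),(172,152),(65.5,252.5)]: print(ray(d,u,v,.124)[:2].round(4))
plan([.5015,-.2022,.09],80.7)
E
```

```text
[ 0.5011 -0.2017]
[ 0.4275 -0.2791]
[ 0.4791 -0.3665]
t 32.25 pos [ 0.5025 -0.1981  0.2009] yhead 80.8 j7 1.8 w 52.0
  TURN rotvec [ 0.001 -0.002  0.002]  then SHIFT cm [ 0.04 -0.42 11.09]
```

Call:
jog_arm(rows="0.05 -0.4 3 0 0 0 -0.2; 0 0 4 0 0 0 -0.2; 0 0 3 0 0 0 -0.2; 0 0 1.2 0 0 0 -0.2; 0 0 0 0 0 0 -0.2")

```text
time: 32.88
position: [0.5016, -0.2026, 0.0896]
tool_rot: [-0.251, -3.13, -0.001]
ft_force: [1.1, -0.7, 0.5]
grip_width: 0.603
grip_force: 0.0
```

Call:
jog_arm(rows="0 0 0 0 0 0 -0.1; 0 0 0 0 0 0 0; 0 0 0 0 0 0 0.2; 0 0 0 0 0 0 1; 0 0 0 0 0 0 1", force=15)

```text
time: 33.5
position: [0.5024, -0.2036, 0.0907]
tool_rot: [0.253, 3.13, 0.0]
ft_force: [0.3, 1.0, 5.4]
grip_width: 0.461
grip_force: 14.8
```

Call:
jog_arm(rows="0 0 0 0 0 0 1; 0 0 -1 0 0 0 1; 0 0 -3 0 0 0 1; 0 0 -5 0 0 0 1; 0 0 -3 0 0 0 1")

```text
time: 34.12
position: [0.5019, -0.2044, 0.2123]
tool_rot: [0.254, 3.13, -0.001]
ft_force: [0.8, 1.0, -1.0]
grip_width: 0.454
grip_force: 14.8
```

Call:
jog_arm(rows="0 0 0 0 0 0 1; 0 0 0 0 0 0 1")

```text
time: 34.38
position: [0.5009, -0.2035, 0.209]
tool_rot: [-0.254, -3.13, -0.001]
ft_force: [-1.6, -0.2, -1.9]
grip_width: 0.46
grip_force: 14.8
```

```bash
python3 - <<'E'
from tubes import *
plan([.5415,.3086,.22],80.6); print(tubes()[1])
E
```

```text
t 34.38 pos [ 0.5009 -0.2035  0.209 ] yhead 80.7 j7 1.81 w 40.1
  TURN rotvec [ 0.    -0.002  0.002]  then SHIFT cm [ 4.36 51.18 -1.1 ]
[(array([429.3, 224. ]), [424, 216, 15, 14, 112]), (array([395.7, 245. ]), [390, 237, 16, 13, 82])]
```

Call:
jog_arm(rows="0.4 3 0 0 0 0 1; 0.4 5 0 0 0 0 1; 0.4 6 0 0 0 0 1; 0.5 6 0 0 0 0 1; 0.5 6 0 0 0 0 1")

```text
time: 35.05
position: [0.5209, 0.0581, 0.2085]
tool_rot: [-0.254, -3.129, 0.001]
ft_force: [1.2, 1.0, -1.2]
grip_width: 0.457
grip_force: 14.8
```

Call:
jog_arm(rows="0.5 6 0 0 0 0 1; 0.5 6 0 0 0 0 1; 0.4 5.8 0 0 0 0 1; 0.4 4 0 0 0 0 1; 0.3 2.4 0 0 0 0 1")

```text
time: 35.67
position: [0.5388, 0.3007, 0.2079]
tool_rot: [-0.249, -3.129, 0.003]
ft_force: [0.5, -1.0, -0.4]
grip_width: 0.46
grip_force: 14.8
```

Call:
jog_arm(rows="0 0 0 0 0 0 1; 0 0 0 0 0 0 1; 0 0 0 0 0 0 1")

```text
time: 36.05
position: [0.5408, 0.2963, 0.2104]
tool_rot: [0.259, 3.13, -0.001]
ft_force: [0.1, -0.0, -1.0]
grip_width: 0.455
grip_force: 14.8
```

```bash
python3 - <<'E'
from tubes import *
plan([.5415,.3086,.115],80.6)
E
```

```text
t 36.05 pos [0.5408 0.2963 0.2104] yhead 80.5 j7 0.92 w 39.6
  TURN rotvec [-0.     0.    -0.001]  then SHIFT cm [0.13 1.23 9.54]
```

Call:
jog_arm(rows="0.13 1.2 2 0 0 0 1; 0 0 3.5 0 0 0 1; 0 0 3 0 0 0 1; 0 0 1 0 0 0 1; 0 0 0 0 0 0 1")

```text
time: 36.67
position: [0.5403, 0.3107, 0.1142]
tool_rot: [-0.253, -3.13, 0.001]
ft_force: [0.6, 0.0, -1.1]
grip_width: 0.459
grip_force: 14.8
```

Call:
jog_arm(rows="0 0 0 0 0 0 1; 0 0 0 0 0 0 1")

```text
time: 36.92
position: [0.5415, 0.3113, 0.1165]
tool_rot: [0.254, 3.129, 0.003]
ft_force: [-0.6, 0.4, -1.0]
grip_width: 0.457
grip_force: 14.8
```

```bash
python3 - <<'E'
from tubes import *
plan([.5415,.3086,.072],80.6)
E
```

```text
t 36.92 pos [0.5415 0.3113 0.1165] yhead 80.7 j7 0.92 w 39.8
  TURN rotvec [0.002 0.002 0.002]  then SHIFT cm [-0.04 -0.26  4.45]
```

Call:
jog_arm(rows="0 -0.25 0 0 0 0 1; 0 0 0.5 0 0 0 1; 0 0 0.6 0 0 0 1; 0 0 0.6 0 0 0 1; 0 0 0 0 0 0 1")

```text
time: 37.55
position: [0.5398, 0.308, 0.0971]
tool_rot: [-0.253, -3.13, 0.002]
ft_force: [0.3, -1.3, -0.7]
grip_width: 0.456
grip_force: 14.8
```

Call:
jog_arm(rows="0 0 0.6 0 0 0 1; 0 0 0.6 0 0 0 1; 0 0 0.6 0 0 0 1; 0 0 0.5 0 0 0 1; 0 0 0 0 0 0 1")

```text
time: 38.17
position: [0.5399, 0.3082, 0.0745]
tool_rot: [-0.253, -3.131, 0.001]
ft_force: [0.6, 0.9, -0.4]
grip_width: 0.461
grip_force: 14.8
```

Call:
jog_arm(rows="0 0 0.25 0 0 0 1; 0 0 0.1 0 0 0 1; 0 0 0 0 0 0 1; 0 0 0 0 0 0 0; 0 0 0 0 0 0 -0.2")

```text
time: 38.8
position: [0.54, 0.3082, 0.0711]
tool_rot: [-0.253, -3.131, 0.001]
ft_force: [0.5, -1.2, 0.7]
grip_width: 0.548
grip_force: 0.0
```

Call:
jog_arm(rows="0 0 0 0 0 0 -0.2; 0 0 -2 0 0 0 -0.2; 0 0 -4 0 0 0 -0.2; 0 0 -5 0 0 0 -0.2; 0 0 -2 0 0 0 -0.2")

```text
time: 39.42
position: [0.5421, 0.309, 0.2067]
tool_rot: [0.254, 3.126, 0.007]
ft_force: [0.0, 0.5, 0.4]
grip_width: 0.6
grip_force: 0.0
```

```bash
python3 - <<'E'
from tubes import *
print(tubes()[1]); plan([.4275,-.279,.2],80.7)
E
```

```text
[(array([396.5, 183.8]), [390, 176, 16, 14, 123]), (array([429.3, 224. ]), [424, 216, 16, 14, 111]), (array([395.9, 245. ]), [391, 237, 15, 13, 79])]
t 39.48 pos [0.5425 0.3094 0.2079] yhead 80.7 j7 0.91 w 52.0
  TURN rotvec [0.006 0.006 0.001]  then SHIFT cm [  1.84 -59.93   0.79]
```

Call:
jog_arm(rows="0.2 -4 0 0 0 0 -0.2; 0.2 -6 0 0 0 0 -0.2; 0.2 -6 0 0 0 0 -0.2; 0.2 -6 0 0 0 0 -0.2; 0.2 -6 0 0 0 0 -0.2")

```text
time: 40.1
position: [0.4842, 0.0316, 0.2008]
tool_rot: [-0.253, -3.13, 0.0]
ft_force: [1.3, -0.4, 0.5]
grip_width: 0.599
grip_force: 0.0
```

Call:
jog_arm(rows="0.2 -6 0 0 0 0 -0.2; 0.2 -6 0 0 0 0 -0.2; 0.2 -6 0 0 0 0 -0.2; 0.1 -6 0 0 0 0 -0.2; 0.1 -5 0 0 0 0 -0.2")

```text
time: 40.72
position: [0.4294, -0.2534, 0.201]
tool_rot: [-0.256, -3.131, -0.001]
ft_force: [0.8, -0.2, -0.0]
grip_width: 0.599
grip_force: 0.0
```

Call:
jog_arm(rows="0 -3 0 0 0 0 -0.2; 0 0 0 0 0 0 -0.2; 0 0 0 0 0 0 -0.2; 0 0 0 0 0 0 -0.2")

```text
time: 41.22
position: [0.4265, -0.2793, 0.2012]
tool_rot: [-0.249, -3.131, -0.001]
ft_force: [0.1, -0.2, -0.7]
grip_width: 0.599
grip_force: 0.0
```

```bash
python3 - <<'E'
from tubes import *
c,d=cap([.4275,-.279]); plan([.4275,-.279,.09],80.7)
E
```

```text
cap [ 0.4285 -0.2795] score 45.9 px [322. 249.]
t 41.27 pos [ 0.4265 -0.2795  0.2013] yhead 80.9 j7 1.97 w 52.4
  TURN rotvec [ 0.001 -0.     0.003]  then SHIFT cm [-0.09  0.07 11.13]
```

Call:
jog_arm(rows="-0.15 0.05 3 0 0 0.003 -0.2; 0 0 4 0 0 0 -0.2; 0 0 3 0 0 0 -0.2; 0 0 1.2 0 0 0 -0.2; 0 0 0 0 0 0 -0.2")

```text
time: 41.9
position: [0.4276, -0.2802, 0.0894]
tool_rot: [-0.257, -3.13, -0.0]
ft_force: [-0.1, 0.2, 1.6]
grip_width: 0.603
grip_force: 0.0
```

Call:
jog_arm(rows="0 0 0 0 0 0 -0.1; 0 0 0 0 0 0 0; 0 0 0 0 0 0 0.2; 0 0 0 0 0 0 1; 0 0 0 0 0 0 1")

```text
time: 42.52
position: [0.4282, -0.2809, 0.0902]
tool_rot: [0.258, 3.13, -0.0]
ft_force: [0.5, 1.0, 4.2]
grip_width: 0.455
grip_force: 15.0
```

Call:
jog_arm(rows="0 0 0 0 0 0 1; 0 0 -1 0 0 0 1; 0 0 -3 0 0 0 1; 0 0 -5 0 0 0 1; 0 0 -3 0 0 0 1")

```text
time: 43.15
position: [0.4276, -0.2812, 0.2117]
tool_rot: [0.259, 3.129, -0.0]
ft_force: [0.4, 0.3, -1.7]
grip_width: 0.456
grip_force: 15.0
```

Call:
jog_arm(rows="0 0 0 0 0 0 1; 0 0 0 0 0 0 1")

```text
time: 43.4
position: [0.4268, -0.2802, 0.2084]
tool_rot: [-0.258, -3.129, -0.001]
ft_force: [-0.2, 0.2, -2.2]
grip_width: 0.457
grip_force: 15.0
```

```bash
python3 - <<'E'
from tubes import *
plan([.5283,.2297,.21],80.6); print(tubes()[1])
E
```

```text
t 43.4 pos [ 0.4268 -0.2802  0.2084] yhead 80.6 j7 1.96 w 39.7
  TURN rotvec [ 0.001 -0.002 -0.   ]  then SHIFT cm [-1.69 51.96 -0.16]
[(array([396.2, 183.9]), [390, 176, 15, 14, 120])]
```

Call:
jog_arm(rows="-0.1 3 0 0 0 0 1; -0.2 5 0 0 0 0 1; -0.2 6 0 0 0 0 1; -0.2 6 0 0 0 0 1; -0.2 6 0 0 0 0 1")

```text
time: 44.08
position: [0.4782, -0.0239, 0.2081]
tool_rot: [-0.258, -3.129, 0.001]
ft_force: [0.2, -0.7, -1.9]
grip_width: 0.451
grip_force: 15.0
```

Call:
jog_arm(rows="-0.2 6 0 0 0 0 1; -0.2 6 0 0 0 0 1; -0.2 6 0 0 0 0 1; -0.1 5 0 0 0 0 1; -0.1 2.5 0 0 0 0 1")

```text
time: 44.7
position: [0.5274, 0.2275, 0.2072]
tool_rot: [-0.252, -3.128, 0.003]
ft_force: [-0.2, -0.7, -1.1]
grip_width: 0.456
grip_force: 15.0
```

Call:
jog_arm(rows="0 0 0 0 0 0 1; 0 0 0 0 0 0 1; 0 0 0 0 0 0 1; 0 0 0 0 0 0 1")

```text
time: 45.2
position: [0.529, 0.2232, 0.2099]
tool_rot: [0.261, 3.13, 0.001]
ft_force: [-0.4, 0.0, -2.1]
grip_width: 0.457
grip_force: 15.0
```

```bash
python3 - <<'E'
from tubes import *
plan([.5283,.2297,.115],80.6)
E
```

```text
t 45.2 pos [0.529  0.2232 0.2099] yhead 80.5 j7 1.01 w 39.7
  TURN rotvec [ 0.     0.    -0.003]  then SHIFT cm [0.17 0.63 9.49]
```

Call:
jog_arm(rows="0.15 0.55 2 0 0 0 1; 0 0 3.5 0 0 0 1; 0 0 3 0 0 0 1; 0 0 1 0 0 0 1; 0 0 0 0 0 0 1")

```text
time: 45.82
position: [0.5282, 0.2299, 0.1147]
tool_rot: [-0.259, -3.131, 0.0]
ft_force: [0.7, 0.7, -1.0]
grip_width: 0.452
grip_force: 15.0
```

Call:
jog_arm(rows="0 0 0 0 0 0 1; 0 0 0 0 0 0 1; 0 0 0 0 0 0 1")

```text
time: 46.2
position: [0.5286, 0.2304, 0.1153]
tool_rot: [0.258, 3.13, 0.001]
ft_force: [-0.9, -0.1, -0.7]
grip_width: 0.458
grip_force: 15.0
```

```bash
python3 - <<'E'
from tubes import *
plan([.5283,.2297,.072],80.6)
E
```

```text
t 46.2 pos [0.5286 0.2304 0.1153] yhead 80.6 j7 1.03 w 39.8
  TURN rotvec [ 0.001  0.001 -0.   ]  then SHIFT cm [ 0.02 -0.08  4.33]
```

Call:
jog_arm(rows="0 -0.08 0.5 0 0 0 1; 0 0 0.6 0 0 0 1; 0 0 0.6 0 0 0 1; 0 0 0.6 0 0 0 1; 0 0 0 0 0 0 1")

```text
time: 46.82
position: [0.5275, 0.2292, 0.0907]
tool_rot: [-0.258, -3.13, 0.001]
ft_force: [-0.1, -0.5, -1.4]
grip_width: 0.454
grip_force: 15.0
```

Call:
jog_arm(rows="0 0 0.6 0 0 0 1; 0 0 0.6 0 0 0 1; 0 0 0.6 0 0 0 1; 0 0 0.3 0 0 0 1; 0 0 0 0 0 0 1")

```text
time: 47.45
position: [0.5286, 0.2299, 0.072]
tool_rot: [0.258, 3.13, 0.002]
ft_force: [-2.0, -0.5, 6.2]
grip_width: 0.452
grip_force: 15.0
```

Call:
jog_arm(rows="0 0 0.1 0 0 0 1; 0 0 0 0 0 0 1; 0 0 0 0 0 0 0; 0 0 0 0 0 0 -0.2; 0 0 0 0 0 0 -0.2")

```text
time: 48.08
position: [0.5279, 0.2293, 0.0693]
tool_rot: [-0.258, -3.131, 0.0]
ft_force: [-0.7, 0.1, 0.6]
grip_width: 0.585
grip_force: 0.0
```

Call:
jog_arm(rows="0 0 -2 0 0 0 -0.2; 0 0 -4 0 0 0 -0.2; 0 0 -5 0 0 0 -0.2; 0 0 -2 0 0 0 -0.2; 0 0 0 0 0 0 -0.2")

```text
time: 48.7
position: [0.5291, 0.2298, 0.2011]
tool_rot: [0.258, 3.128, 0.003]
ft_force: [0.5, -0.1, -0.3]
grip_width: 0.597
grip_force: 0.0
```

```bash
python3 - <<'E'
from tubes import *
print(tubes()[1]); plan([.4791,-.3665,.2],80.7)
E
```

```text
[(array([396.2, 183.8]), [390, 176, 16, 14, 120]), (array([429.4, 223.8]), [424, 216, 15, 14, 107])]
t 48.75 pos [0.5281 0.2295 0.1994] yhead 80.6 j7 1.0 w 52.1
  TURN rotvec [ 0.     0.    -0.002]  then SHIFT cm [ -4.8  -59.6   -0.06]
```

Call:
jog_arm(rows="-0.5 -4 0 0 0 0 -0.2; -0.5 -6 0 0 0 0 -0.2; -0.5 -6 0 0 0 0 -0.2; -0.5 -6 0 0 0 0 -0.2; -0.5 -6 0 0 0 0 -0.2")

```text
time: 49.38
position: [0.5053, -0.0526, 0.1976]
tool_rot: [-0.257, -3.128, 0.001]
ft_force: [0.7, -0.5, -0.3]
grip_width: 0.599
grip_force: 0.0
```

Call:
jog_arm(rows="-0.4 -6 0 0 0 0 -0.2; -0.4 -6 0 0 0 0 -0.2; -0.4 -6 0 0 0 0 -0.2; -0.4 -6 0 0 0 0 -0.2; -0.4 -5 0 0 0 0 -0.2")

```text
time: 50.0
position: [0.4774, -0.3421, 0.1977]
tool_rot: [-0.26, -3.128, -0.001]
ft_force: [0.4, -0.2, -0.3]
grip_width: 0.601
grip_force: 0.0
```

Call:
jog_arm(rows="-0.3 -2.6 0 0 0 0 -0.2; 0 0 0 0 0 0 -0.2; 0 0 0 0 0 0 -0.2; 0 0 0 0 0 0 -0.2")

```text
time: 50.5
position: [0.4784, -0.3645, 0.199]
tool_rot: [-0.254, -3.131, -0.002]
ft_force: [0.4, -0.6, -0.9]
grip_width: 0.601
grip_force: 0.0
```

```bash
python3 - <<'E'
from tubes import *
c,d=cap([.4791,-.3665]); plan([*c,.09],80.7)
E
```

```text
cap [ 0.4786 -0.364 ] score 10.0 px [323. 247.]
t 50.55 pos [ 0.4784 -0.3647  0.1993] yhead 80.7 j7 2.2 w 52.1
  TURN rotvec [ 0.001 -0.     0.   ]  then SHIFT cm [-1.000e-02  7.000e-02  1.093e+01]
```

Call:
jog_arm(rows="-0.05 0 3 0 0 0 -0.2; 0 0 4 0 0 0 -0.2; 0 0 3 0 0 0 -0.2; 0 0 0.95 0 0 0 -0.2; 0 0 0 0 0 0 -0.2")

```text
time: 51.18
position: [0.4785, -0.366, 0.0902]
tool_rot: [-0.257, -3.131, -0.0]
ft_force: [0.8, -0.5, 0.6]
grip_width: 0.603
grip_force: 0.0
```

Call:
jog_arm(rows="0 0 0 0 0 0 -0.1; 0 0 0 0 0 0 0; 0 0 0 0 0 0 0.2; 0 0 0 0 0 0 1; 0 0 0 0 0 0 1")

```text
time: 51.8
position: [0.4786, -0.3671, 0.0908]
tool_rot: [0.258, 3.13, -0.001]
ft_force: [0.4, -1.1, 4.9]
grip_width: 0.456
grip_force: 14.9
```

Call:
jog_arm(rows="0 0 0 0 0 0 1; 0 0 -1 0 0 0 1; 0 0 -3 0 0 0 1; 0 0 -5 0 0 0 1; 0 0 -3 0 0 0 1")

```text
time: 52.42
position: [0.4783, -0.3664, 0.212]
tool_rot: [0.258, 3.13, 0.0]
ft_force: [0.0, 0.1, -2.0]
grip_width: 0.456
grip_force: 14.9
```

Call:
jog_arm(rows="0 0 0 0 0 0 1; 0 0 0 0 0 0 1")

```text
time: 52.68
position: [0.4776, -0.3654, 0.2085]
tool_rot: [-0.258, -3.129, -0.003]
ft_force: [0.0, -0.7, -1.7]
grip_width: 0.458
grip_force: 14.9
```

```bash
python3 - <<'E'
from tubes import *
plan([.4764,.3195,.21],80.6); print(tubes()[1])
E
```

```text
t 52.67 pos [ 0.4776 -0.3654  0.2085] yhead 80.6 j7 2.19 w 39.9
  TURN rotvec [ 0.002 -0.002 -0.   ]  then SHIFT cm [11.31 67.55 -0.15]
[(array([396.3, 183.8]), [390, 175, 16, 15, 121])]
```

Call:
jog_arm(rows="0.7 3.5 0 0 0 0 1; 0.9 5 0 0 0 0 1; 1 6 0 0 0 0 1; 1 6 0 0 0 0 1; 1 6 0 0 0 0 1")

```text
time: 53.35
position: [0.475, -0.0952, 0.2086]
tool_rot: [-0.257, -3.129, -0.0]
ft_force: [1.0, 0.4, -1.9]
grip_width: 0.455
grip_force: 14.9
```

Call:
jog_arm(rows="1 6 0 0 0 0 1; 1 6 0 0 0 0 1; 1 6 0 0 0 0 1; 1 6 0 0 0 0 1; 1 6 0 0 0 0 1")

```text
time: 53.98
position: [0.4749, 0.2081, 0.2084]
tool_rot: [-0.258, -3.129, 0.002]
ft_force: [0.5, 0.3, -2.2]
grip_width: 0.456
grip_force: 14.9
```

Call:
jog_arm(rows="0.8 5 0 0 0 0 1; 0.7 4 0 0 0 0 1; 0.6 2.4 0 0 0 0 1; 0 0 0 0 0 0 1; 0 0 0 0 0 0 1")

```text
time: 54.6
position: [0.4745, 0.3203, 0.2096]
tool_rot: [-0.262, -3.13, 0.003]
ft_force: [0.8, -0.9, -1.6]
grip_width: 0.46
grip_force: 14.9
```

Call:
jog_arm(rows="0 0 0 0 0 0 1; 0 0 0 0 0 0 1")

```text
time: 54.85
position: [0.4745, 0.3213, 0.2103]
tool_rot: [0.261, 3.13, 0.0]
ft_force: [-0.3, 0.7, -2.1]
grip_width: 0.464
grip_force: 14.9
```

```bash
python3 - <<'E'
from tubes import *
plan([.4764,.3195,.115],80.6)
E
```

```text
t 54.85 pos [0.4745 0.3213 0.2103] yhead 80.5 j7 0.8 w 40.4
  TURN rotvec [ 0.     0.    -0.002]  then SHIFT cm [-0.22 -0.15  9.53]
```

Call:
jog_arm(rows="-0.2 -0.15 2 0 0 0 1; 0 0 3.5 0 0 0 1; 0 0 3 0 0 0 1; 0 0 1 0 0 0 1; 0 0 0 0 0 0 1")

```text
time: 55.48
position: [0.4758, 0.3204, 0.1151]
tool_rot: [-0.259, -3.131, 0.001]
ft_force: [-0.1, 0.8, -0.8]
grip_width: 0.458
grip_force: 14.9
```

Call:
jog_arm(rows="0 0 0 0 0 0 1; 0 0 0 0 0 0 1; 0 0 0 0 0 0 1")

```text
time: 55.85
position: [0.4762, 0.321, 0.1158]
tool_rot: [0.258, 3.13, 0.002]
ft_force: [0.2, 0.1, -1.5]
grip_width: 0.453
grip_force: 14.9
```

```bash
python3 - <<'E'
from tubes import *
plan([.4764,.3195,.072],80.6)
E
```

```text
t 55.85 pos [0.4762 0.321  0.1158] yhead 80.6 j7 0.82 w 39.4
  TURN rotvec [ 0.001  0.001 -0.   ]  then SHIFT cm [-0.05 -0.15  4.38]
```

Call:
jog_arm(rows="-0.03 -0.13 0.5 0 0 0 1; 0 0 0.6 0 0 0 1; 0 0 0.6 0 0 0 1; 0 0 0.6 0 0 0 1; 0 0 0 0 0 0 1")

```text
time: 56.48
position: [0.4754, 0.3191, 0.0913]
tool_rot: [-0.258, -3.13, 0.002]
ft_force: [0.1, -0.4, -0.9]
grip_width: 0.46
grip_force: 14.9
```

Call:
jog_arm(rows="0 0 0.6 0 0 0 1; 0 0 0.6 0 0 0 1; 0 0 0.6 0 0 0 1; 0 0 0.3 0 0 0 1; 0 0 0 0 0 0 1")

```text
time: 57.1
position: [0.4765, 0.3186, 0.0724]
tool_rot: [0.259, 3.13, -0.001]
ft_force: [-2.3, -2.8, 7.5]
grip_width: 0.453
grip_force: 15.0
```

Call:
jog_arm(rows="0 0 0.1 0 0 0 1; 0 0 0 0 0 0 1; 0 0 0 0 0 0 0; 0 0 0 0 0 0 -0.2; 0 0 0 0 0 0 -0.2")

```text
time: 57.72
position: [0.4757, 0.3196, 0.0698]
tool_rot: [-0.258, -3.131, -0.0]
ft_force: [-0.1, -0.0, 0.0]
grip_width: 0.58
grip_force: 0.0
```

Call:
jog_arm(rows="0 0 -2 0 0 0 -0.2; 0 0 -4 0 0 0 -0.2; 0 0 -5 0 0 0 -0.2; 0 0 -2 0 0 0 -0.2; 0 0 0 0 0 0 -0.2")

```text
time: 58.35
position: [0.4767, 0.3202, 0.2017]
tool_rot: [0.258, 3.128, 0.004]
ft_force: [0.0, -0.0, -0.4]
grip_width: 0.598
grip_force: 0.0
```

```bash
python3 - <<'E'
from tubes import *
print(tubes()[1]); plan([.589,-.286,.2],80.7)
E
```

```text
[(array([396.3, 183.8]), [390, 175, 16, 15, 121])]
t 58.4 pos [0.4759 0.3196 0.1999] yhead 80.6 j7 0.81 w 52.2
  TURN rotvec [ 0.001  0.    -0.002]  then SHIFT cm [-2.095e+01 -5.794e+01 -1.000e-02]
```

Call:
jog_arm(rows="-1 -4 0 0 0 0 -0.2; -1.5 -5.7 0 0 0 0 -0.2; -1.5 -5.7 0 0 0 0 -0.2; -1.5 -5.7 0 0 0 0 -0.2; -1.5 -5.7 0 0 0 0 -0.2")

```text
time: 59.02
position: [0.4999, 0.0416, 0.1981]
tool_rot: [-0.257, -3.129, 0.001]
ft_force: [1.2, -0.4, 0.1]
grip_width: 0.599
grip_force: 0.0
```

Call:
jog_arm(rows="-1.8 -5.7 0 0 0 0 -0.2; -2 -5.6 0 0 0 0 -0.2; -2.2 -5.4 0 0 0 0 -0.2; -2.4 -5.3 0 0 0 0 -0.2; -2.6 -5.2 0 0 0 0 -0.2")

```text
time: 59.65
position: [0.5644, -0.244, 0.1981]
tool_rot: [-0.258, -3.129, -0.001]
ft_force: [0.5, 0.5, 0.0]
grip_width: 0.605
grip_force: 0.0
```

Call:
jog_arm(rows="-2.7 -4 0 0 0 0 -0.2; 0 0 0 0 0 0 -0.2; 0 0 0 0 0 0 -0.2; 0 0 0 0 0 0 -0.2")

```text
time: 60.15
position: [0.585, -0.2847, 0.1994]
tool_rot: [-0.255, -3.13, -0.003]
ft_force: [0.3, -0.0, -0.2]
grip_width: 0.599
grip_force: 0.0
```

```bash
python3 - <<'E'
from tubes import *
c,d=cap([.589,-.286]); plan([*c,.09],80.7)
cv2.imwrite('pics/w9.png',d['img'])
E
```

```text
cap [ 0.5885 -0.2875] score 8.9 px [318. 252.]
t 60.2 pos [ 0.5852 -0.2848  0.1999] yhead 80.7 j7 2.02 w 52.1
  TURN rotvec [ 0.001 -0.    -0.   ]  then SHIFT cm [-0.37 -0.21 10.99]
```

Call:
jog_arm(rows="-0.37 -0.15 3 0 0 0 -0.2; 0 0 4 0 0 0 -0.2; 0 0 3 0 0 0 -0.2; 0 0 1 0 0 0 -0.2; 0 0 0 0 0 0 -0.2")

```text
time: 60.82
position: [0.5886, -0.288, 0.0903]
tool_rot: [0.257, 3.131, 0.001]
ft_force: [0.9, 1.0, 0.8]
grip_width: 0.6
grip_force: 0.0
```

Call:
jog_arm(rows="0 0 0 0 0 0 -0.1; 0 0 0 0 0 0 0; 0 0 0 0 0 0 0.2; 0 0 0 0 0 0 1; 0 0 0 0 0 0 1")

```text
time: 61.45
position: [0.589, -0.2892, 0.0908]
tool_rot: [0.258, 3.13, -0.001]
ft_force: [0.6, -0.1, 3.6]
grip_width: 0.451
grip_force: 15.0
```

Call:
jog_arm(rows="0 0 0 0 0 0 1; 0 0 -1 0 0 0 1; 0 0 -3 0 0 0 1; 0 0 -5 0 0 0 1; 0 0 -3 0 0 0 1")

```text
time: 62.08
position: [0.5885, -0.2891, 0.2123]
tool_rot: [0.259, 3.13, -0.001]
ft_force: [0.4, -0.1, -2.1]
grip_width: 0.456
grip_force: 15.0
```

Call:
jog_arm(rows="0 0 0 0 0 0 1; 0 0 0 0 0 0 1")

```text
time: 62.32
position: [0.5877, -0.2881, 0.2086]
tool_rot: [-0.258, -3.129, -0.002]
ft_force: [0.4, 0.1, -0.7]
grip_width: 0.457
grip_force: 15.0
```

```bash
python3 - <<'E'
from tubes import *
plan([.4632,.2406,.21],80.6)
E
```

```text
t 62.33 pos [ 0.5877 -0.2881  0.2086] yhead 80.6 j7 2.02 w 39.8
  TURN rotvec [ 0.001 -0.002 -0.   ]  then SHIFT cm [20.92 50.13 -0.14]
```

Call:
jog_arm(rows="2 2.5 0 0 0 0 1; 3 4 0 0 0 0 1; 3 5 0 0 0 0 1; 2.5 5.5 0 0 0 0 1; 2.2 5.5 0 0 0 0 1")

```text
time: 62.95
position: [0.4979, -0.0439, 0.2083]
tool_rot: [-0.257, -3.128, 0.0]
ft_force: [2.1, 0.6, -1.3]
grip_width: 0.454
grip_force: 15.0
```

Call:
jog_arm(rows="2 5.7 0 0 0 0 1; 1.8 5.7 0 0 0 0 1; 1.5 5.7 0 0 0 0 1; 1.3 5 0 0 0 0 1; 1 3.5 0 0 0 0 1")

```text
time: 63.58
position: [0.4649, 0.2213, 0.208]
tool_rot: [-0.253, -3.128, 0.003]
ft_force: [0.6, -0.8, -1.2]
grip_width: 0.455
grip_force: 15.0
```

Call:
jog_arm(rows="0.6 2 0 0 0 0 1; 0 0 0 0 0 0 1; 0 0 0 0 0 0 1; 0 0 0 0 0 0 1")

```text
time: 64.08
position: [0.4649, 0.2378, 0.2101]
tool_rot: [0.263, 3.13, -0.0]
ft_force: [-0.2, 0.2, 0.2]
grip_width: 0.455
grip_force: 15.0
```

```bash
python3 - <<'E'
from tubes import *
plan([.4632,.2406,.115],80.6)
E
```

```text
t 64.08 pos [0.4649 0.2378 0.2101] yhead 80.4 j7 0.9 w 39.5
  TURN rotvec [-0.     0.    -0.003]  then SHIFT cm [0.22 0.25 9.51]
```

Call:
jog_arm(rows="0.2 0.2 2 0 0 -0.003 1; 0 0 3.5 0 0 0 1; 0 0 3 0 0 0 1; 0 0 1 0 0 0 1; 0 0 0 0 0 0 1")

```text
time: 64.7
position: [0.4629, 0.2414, 0.1152]
tool_rot: [-0.255, -3.131, 0.0]
ft_force: [0.4, -0.8, -0.8]
grip_width: 0.454
grip_force: 15.0
```

Call:
jog_arm(rows="0 0 0 0 0 0 1; 0 0 0 0 0 0 1; 0 0 0 0 0 0 1")

```text
time: 65.08
position: [0.4631, 0.2423, 0.1158]
tool_rot: [0.253, 3.13, 0.001]
ft_force: [0.1, -0.2, -0.9]
grip_width: 0.458
grip_force: 15.0
```

```bash
python3 - <<'E'
from tubes import *
plan([.4632,.2406,.072],80.6)
E
```

```text
t 65.08 pos [0.4631 0.2423 0.1158] yhead 80.7 j7 0.92 w 39.9
  TURN rotvec [0.001 0.001 0.003]  then SHIFT cm [-0.04 -0.16  4.38]
```

Call:
jog_arm(rows="-0.04 -0.14 0.5 0 0 0 1; 0 0 0.6 0 0 0 1; 0 0 0.6 0 0 0 1; 0 0 0.6 0 0 0 1; 0 0 0 0 0 0 1")

```text
time: 65.7
position: [0.4624, 0.2403, 0.0913]
tool_rot: [-0.253, -3.13, 0.001]
ft_force: [-1.2, 1.3, -1.2]
grip_width: 0.454
grip_force: 15.0
```

Call:
jog_arm(rows="0 0 0.6 0 0 0 1; 0 0 0.6 0 0 0 1; 0 0 0.6 0 0 0 1; 0 0 0.3 0 0 0 1; 0 0 0 0 0 0 1")

```text
time: 66.32
position: [0.4635, 0.241, 0.0725]
tool_rot: [0.253, 3.131, 0.002]
ft_force: [-2.7, -0.7, 9.0]
grip_width: 0.457
grip_force: 15.0
```

Call:
jog_arm(rows="0 0 0.1 0 0 0 1; 0 0 0 0 0 0 1; 0 0 0 0 0 0 0; 0 0 0 0 0 0 -0.2; 0 0 0 0 0 0 -0.2")

```text
time: 66.95
position: [0.4627, 0.2405, 0.0697]
tool_rot: [-0.253, -3.131, 0.0]
ft_force: [-0.6, 0.0, -0.1]
grip_width: 0.584
grip_force: 0.0
```

Call:
jog_arm(rows="0 0 -2 0 0 0 -0.2; 0 0 -4 0 0 0 -0.2; 0 0 -5 0 0 0 -0.2; 0 0 -5 0 0 0 -0.2; 0 0 0 0 0 0 -0.2")

```text
time: 67.58
position: [0.4652, 0.2418, 0.2343]
tool_rot: [0.253, 3.125, 0.008]
ft_force: [0.1, -0.2, -1.3]
grip_width: 0.6
grip_force: 0.0
```

Call:
jog_arm(rows="3 3 0 0 0 0 -0.2; 2 4 0 0 0 0 -0.2; 0 3 0 0 0 0 -0.2; 0 0 0 0 0 0 -0.2; 0 0 0 0 0 0 -0.2")

```text
time: 68.2
position: [0.4296, 0.346, 0.2289]
tool_rot: [-0.255, -3.13, 0.003]
ft_force: [-0.9, -0.1, 0.6]
grip_width: 0.598
grip_force: 0.0
```

```bash
python3 - <<'E'
from tray import *
d=cam('scene'); save(d,'fin.png',(180,120,580,350),2)
E
```

```text
(no output)
```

View pics/fin.png

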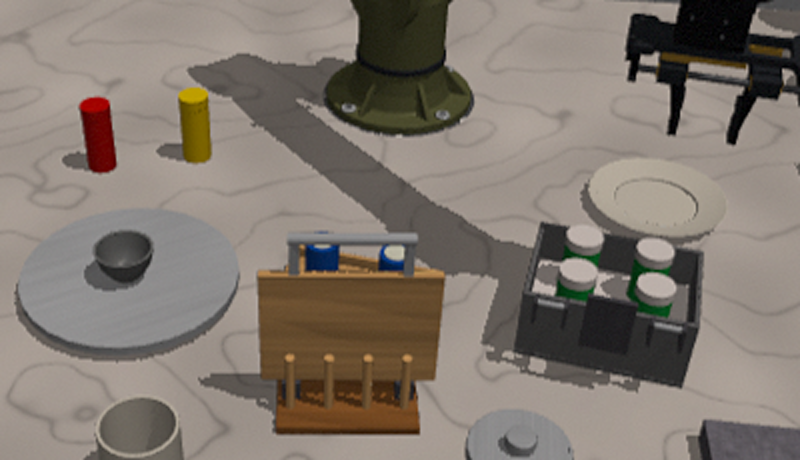

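The picture shows all four tubes in the box, with caps at about (584,243), (655,252), (578,276) and (655,292). Both pucks are upright in the tray at (321,250) and (392,257), the lid stands in the rack, and the ramekin is upright. Nothing is touching the robot.

```bash
python3 -c "
from h import *
print(ticket.close_job())"
```

```text
the job is handed in; nothing more can be done
None
```

The job is done and handed in at about 68 s: the lid stands in the rack slot, both pucks stand in the tray, all four tubes are down in their own wells, and the ramekin is still upright; I viewed 15 pictures, one over the limit of 14.

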